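# Fill a glaze sample strip and hold it in the corner jig for taping

### The job

Make up a glaze sample strip: lay the three glazed test tiles (blue, amber and green) flat in the wooden strip's three recesses, one in each, in any order, and leave the plain unglazed tile where it lies. Then slide the loaded strip right up to the jig's stop block and flush against its fence, and hold it there for a colleague to tape, with one diagonal push on the strip's bevelled front edge, into the fence and down onto the bed: firm as a hand would, not forced. The program finishes while still pushing; do not disturb the jars, the cup or the roll of tape.

Things in the scene. Friction and masses are not known exactly. Their poses are not given: they have to be found in the camera images.
- jig_corner (a point): Inner corner of the fixed wooden jig: on the bed's top (slick grey board, 12 mm above the table), where the faces of the dark fence (far side) and stop block (left end) meet; both stand 22 mm above the bed. x points into the fence (away from the robot), y along the fence into the stop block, z up. From here the bed reaches 138 mm to -x and 310 mm to -y, the stop block 76 mm to -x.
- strip_center (a point): Centre, half-way up, of the loose light-wood sample strip: 62 mm wide (x, towards the fence), 248 mm long (y, towards the stop block), 14 mm thick, about 180 g. It lies on the bed, 2 to 5 cm off fence and stop, slightly askew, and slides when pushed. Seated, this point is at x -31, y -124, z +7 mm from jig_corner, axes parallel.
- recess_a (a point): Centre of the strip's recess nearest the stop block, at top-face level, where the centre of a seated tile comes to lie. Each recess is 74 mm long (strip's y), 43 mm wide, 3 mm deep: a tile has 3 to 4 mm play all round and stands 3 mm proud. Recess centres are 80 mm apart, 5 mm off the strip's middle line towards the fence. Axes as the strip's.
- recess_b (a point): The same for the middle recess.
- recess_c (a point): The same for the recess farthest from the stop block.
- blue_tile_center (a point): Centre of the loose test tile with dark blue glaze; 66 mm long (its x), 36 mm wide (its y), 6 mm thick, 45 g, z up, lying flat on the table to the right of the jig. Either end may point either way in a recess.
- amber_tile_center (a point): The same for the tile with amber (orange-brown) glaze.
- green_tile_center (a point): The same for the tile with pale green glaze.
- plain_tile_center (a point): The same for the plain grey-white unglazed tile, which is not wanted and stays on the table.
- strip: The strip; origin at the centre of its underside, axes as strip_center. The long edge on its -x side is bevelled: upright for the lowest 4 mm at x = -31 mm, then sloping up at 51 degrees to the top face (14 mm up) at x = -23 mm. The other sides are upright. The bed is slick (friction about 0.25). 10 to 20 N on the bevel, a little more forward than down, holds it.
- fence: The jig's fence, fixed; origin on the table under the middle of the jig, axes as jig_corner.
- bed: The jig's plywood bed, fixed; origin and axes as the fence's.
- green_cup: Bystander: green pinch cup, 66 mm across, 57 mm high, behind the jig; origin at the centre of its underside.
- black_jar: Bystander: glaze jar with a black cap, 48 mm across, 68 mm high, behind the jig; origin at the centre of its underside.
- blue_jar: Bystander: glaze jar with a blue cap, as the black one.
- tape: Bystander: roll of masking tape lying flat, 104 mm across, 25 mm high, at the back right; origin at the centre of its underside.
Mind the look-alikes: they are no part of the job. What is shaped like the part that bears green_tile_center but turquoise is not meant. What is shaped like the part that bears blue_tile_center but red is not meant.

How it is judged:
On the way, in this order (a step that is already met when the one before it is completed fails the run):
1. the three glazed tiles lie flat in the strip's three recesses ((distance between blue_tile_center and recess_a below 0.007 m or distance between blue_tile_center and recess_b below 0.007 m or distance between blue_tile_center and recess_c below 0.007 m) and angle between each of blue_tile_center, amber_tile_center, green_tile_center's own z axis and vertical below 0.045 rad and (distance between amber_tile_center and recess_a below 0.007 m or distance between amber_tile_center and recess_b below 0.007 m or distance between amber_tile_center and recess_c below 0.007 m) and (distance between green_tile_center and recess_a below 0.007 m or distance between green_tile_center and recess_b below 0.007 m or distance between green_tile_center and recess_c below 0.007 m)), for 0.2 s.
2. the loaded strip sits against stop block and fence and is pressed into the fence and onto the bed (all of step 1 and x of strip_center in the frame of jig_corner above -0.0335 m and y of strip_center in the frame of jig_corner above -0.1275 m and angle between the y axis of strip_center and the y axis of jig_corner, either way round below 0.02 rad and angle between strip_center's own z axis and vertical below 0.03 rad and contact force between strip and fence between 3 and 60 N and contact force between strip and bed between 6.5 and 80 N and contact force between any of the fingers, the arm and strip above 3 N), for 0.3 s.
At the end, for the whole second after the job is handed in: Glazed tiles flat in the recesses (centres within 7 mm); strip flat and at rest, within 2.5 mm of the fence, 3.5 mm of the stop, parallel to 0.02 rad; robot pushing it: 3 to 60 N into the fence, 6.5 to 80 N (with its weight) on the bed; plain tile within 30 mm of its start (all of step 2 and linear speed of strip below 0.01 m/s and distance of plain_tile_center from where it was at the start of the episode below 0.03 m); the arm keeps its last pose, push and grip.
It fails at once if the plain tile is taken or pushed away (more than 30 mm) (distance of plain_tile_center from where it was at the start of the episode above 0.03 m).
It fails at once if the cup, a jar or the tape is shifted more than 30 mm or tipped over (distance of any of green_cup, black_jar, blue_jar, tape from where it was at the start of the episode above 0.03 m or angle between any of green_cup, black_jar, blue_jar, tape's own z axis and vertical above 0.5 rad).
It also fails if it takes over 72 s, if anything falls off the work surface, if the arm or the gripper's body presses on something with over 40 N, if the wrist force passes 120 N, or if a joint passes its speed limit or range.

### The arm

A 6-joint arm with a two-finger parallel gripper is mounted at the origin on the work surface; the furniture and walls round the work are solid. World frame = base frame: x ahead of the robot, y to its left, z up, the work surface at z = 0. Lengths are in m, angles in rad, forces in N, time in s.
With the tool pointing down it reaches from about 0.4 to 0.825 m from the base axis. Payload 7 kg.
Tool frame: the origin (TCP) lies at the centre of the arm's flange, where the gripper is bolted on; the fingertips stand 178 mm ahead of it and the grasp point (between the pads) lies arm.tcp_to_grasp ahead of it (arm.tcp_to_grasp is the distance from the TCP to the grasp point, in m); z points along the fingers, y is the direction in which the jaws open and shut (so a half turn about z gives the same grasp; the last joint's range is limited). The gripper opens to 88 mm and grips with 3 to 60 N. Pads are 19 mm wide; open, the fingers measure 130 mm over their backs; the gripper's body (78 mm by 193 mm) begins 47 mm behind the grasp point.
Start: joints at [-0.989, 0.359, 0.012, 0, -1.224, -0.288], TCP at [0.195, -0.646, 0.405] pointing down, gripper open.
Joint ranges: [-3.07, 3.07], [-1.43, 2.12], [-1.02, 1.25], [-3.03, 1.67], [-3.05, -0], [-3.03, 3.03]. Speed limits (rad/s): [2.39, 2.39, 3.01, 3.14, 3.14, 3.14].

### API

Orientations are given as [roll, pitch, yaw] about the fixed x, y, z axes, in that order (R = Rz(yaw) Ry(pitch) Rx(roll)).
In Python, from station import arm gives the robot as it stands.
- The arm moves only by the tool move_arm, never from a script. Its argument "deltas" is a list of rows, each a list of 6 numbers: the shift along the world's x, y, z in mm, then the turn, a rotation vector about the world's x, y, z in degrees. In form: [[tx, ty, tz, ax, ay, az], ...]. A call has exactly 5 rows; each row shifts and turns the commanded pose from where the row before left it; what a row does not reach is not made up. A row lasts 1/12 s, in which the tool goes at most 41.7 mm and 7.16 degrees, less where a joint would pass 70% of its speed; a pose out of reach is approached as far as the arm can. A call with a gripper value outside its range is refused whole. "claw" is the closure in counts, from 0 (fully open) to 255 (shut), set as the call begins (left out, the last holds). The fingers move at their own pace and stop on an object; "squeeze" is the grip in N (left out, the last holds). Time passes only in rows, so rows that do not move let the fingers close, or fill a call up. It gives the time, the measured TCP pose, the force and the opening at its end, in the units of the state.
- arm.get_state(): the state, without advancing time (a new reading comes with each control period).
- arm.grab_frame(name): name is "side" or "top"; returns the picture (384x512x3 uint8, red, green, blue); there is no depth.
- arm.calibration(name): a dict with "intrinsics" (3x3 intrinsics, pixels), "k1" (the pictures are not rectified: a ray, as slopes to the right and down, at radius r is drawn at 1 + k1 r^2 times it, then the intrinsics apply), "T" (4x4, takes a point from camera to world coordinates). Camera axes: x right, y up, looking along -z (the intrinsics and any distortion apply to the point x, -y, -z); pixel columns grow to the right and rows downward; lengths in m; the calibration is good to about 2 mm. A picture is of the moment at which its call begins. calibration takes no time and is no camera call.
- arm.job_done(): hands the job in, once; it reports no verdict.
Trained networks look in the newest picture that a camera, given by its name, has taken for a name from the list of things; names that differ only in an ending like _2 or _b are one class to them, and where a whole thing is asked for, a point or a joint stands for the part that bears it (a point fixed in the world has none). Each returns a list of dicts, best first, with "score" (0 to 1); they miss things now and then, are a little off and sometimes report something else, mostly with a low value. They report only what shows in the picture. A call takes as long as a camera call. They do not tell look-alikes from the thing itself.
- arm.spot_in(thing, camera): "xy" ([column, row] in pixels, amid what is visible of it).
- arm.masks_of(thing, camera): "pixels" (384x512 bool, what is visible of it) and "xy" ([column, row] in pixels, amid what is visible of it).
- arm.spot_point(thing, camera): "xy" ([column, row] in pixels: a listed point, or the origin of a listed thing).
The state is a dict: "t": time; "q": joint angles; "qd": joint speeds; "joint_efforts": joint torques, N m; "eef_pos": TCP position; "ee_rot": TCP orientation; "force": force on the tool from outside, world axes, zero at the start; "moment": the same for the moment, N m; "width": finger opening in m.
Only numpy, scipy, OpenCV 4.12 (cv2) and the standard library are available. Lean on these libraries where they do the work, as an engineer would, in place of code of your own. Each camera call takes 0.05 s, during which the arm holds its last target. There are 200 camera calls.

## Working session

There is one attempt and no reset: what is moved stays moved. The work goes in short steps, Python scripts to look and compute and a tool call to move; the robot and the scene stay as the last step left them, time stands still between calls to the robot, and variables do not carry over. Pictures are saved under pics/ and viewed, about 8 in all and at most 12, crops included, and the job is handed in when it is done.

Besides the shell and the picture viewer there is one more tool, called after "Emit:" as name(argument=value, ...), one argument or row to a line, values as JSON. move_arm: Moves the arm, as the interface text tells. Its arguments: {"type":"object","properties":{"deltas":{"type":"array","items":{"type":"array","items":{"type":"number"}}},"claw":{"type":"number"},"squeeze":{"type":"number"}},"required":["deltas"]}

```bash
mkdir -p pics; ls; cat > h.py <<'E'
import numpy as np, cv2
from station import arm
def cal(n):
    c=arm.calibration(n); return np.array(c["intrinsics"]),c["k1"],np.array(c["T"])
def toworld(n,xy,z):
    K,k1,T=cal(n); u=np.array([(xy[0]-K[0,2])/K[0,0],(xy[1]-K[1,2])/K[1,1]])
    s=u.copy()
    for _ in range(30): s=u/(1+k1*(s@s))
    d=T[:3,:3]@np.array([s[0],-s[1],-1]); o=T[:3,3]
    return o+d*(z-o[2])/d[2]
def topix(n,p):
    K,k1,T=cal(n); c=np.linalg.inv(T)@np.append(p,1); s=np.array([c[0],-c[1]])/-c[2]
    s=s*(1+k1*(s@s)); return np.array([K[0,0]*s[0]+K[0,2],K[1,1]*s[1]+K[1,2]])
def save(img,f): cv2.imwrite(f,cv2.cvtColor(img,cv2.COLOR_RGB2BGR))
E
python3 - <<'E'
from h import *
t=arm.grab_frame("top"); s=arm.grab_frame("side")
np.save("top0.npy",t);np.save("side0.npy",s)
save(cv2.resize(t,(800,600),interpolation=cv2.INTER_CUBIC),"pics/top0.png"); save(s,"pics/side0.png")
for n in("top","side"): print(n,[np.round(x,3) for x in cal(n)])
print(arm.tcp_to_grasp, arm.get_state())
E
```

```text
pics
top [array([[414.605,   0.   , 254.355],
       [  0.   , 414.605, 195.36 ],
       [  0.   ,   0.   ,   1.   ]]), np.float64(-0.076), array([[-0.004,  0.986, -0.165,  0.292],
       [-1.   , -0.004,  0.005, -0.103],
       [ 0.004,  0.165,  0.986,  1.126],
       [ 0.   ,  0.   ,  0.   ,  1.   ]])]
side [array([[372.024,   0.   , 262.205],
       [  0.   , 372.024, 197.316],
       [  0.   ,   0.   ,   1.   ]]), np.float64(0.031), array([[ 0.805,  0.298, -0.512, -0.099],
       [-0.593,  0.382, -0.709, -0.828],
       [-0.016,  0.875,  0.485,  0.573],
       [ 0.   ,  0.   ,  0.   ,  1.   ]])]
0.1593 {'t': 0.1, 'q': array([-9.88916340e-01,  3.59317087e-01,  1.11739906e-02, -3.32257297e-04,
       -1.22412909e+00, -2.88068990e-01]), 'qd': array([-0.00250924, -0.00205223,  0.00447398,  0.00236808, -0.0002113 ,
        0.0002667 ]), 'joint_efforts': array([-1.06083233e-03, -5.84160948e+01,  2.93752098e+01,  7.01556891e+00,
        1.02030986e-02, -4.65919322e-05]), 'eef_pos': array([ 0.19541278, -0.64591392,  0.40382097]), 'ee_rot': array([ 3.14008886e+00, -1.19842321e-04, -2.84789469e+00]), 'force': array([-0.28681533,  0.11831088,  0.20069106]), 'moment': array([-0.03580529, -0.0236914 ,  0.00236771]), 'width': 0.08771015760468398}
```

View pics/top0.png

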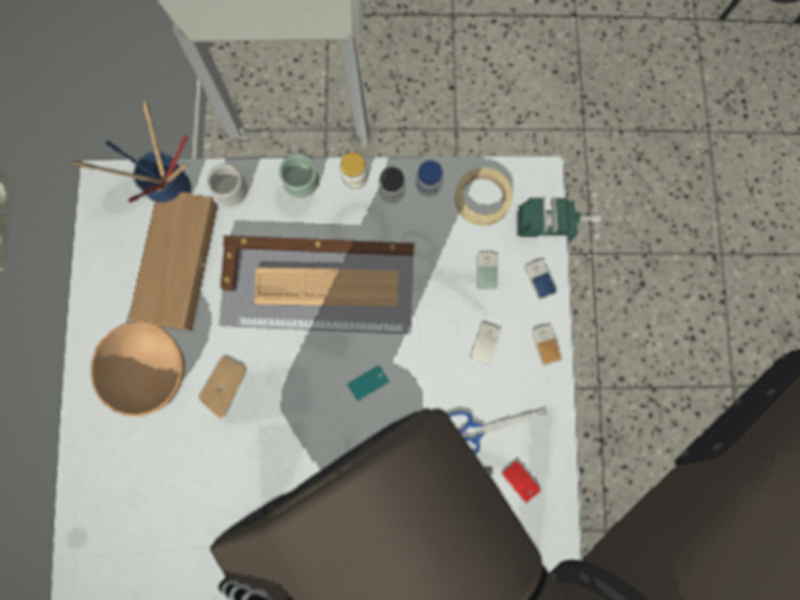

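View pics/side0.png

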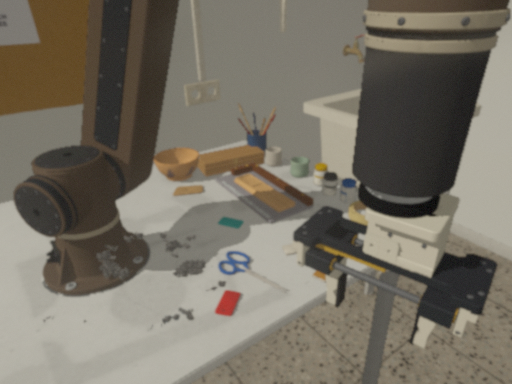

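Top view (800x600 picture): green tile (486,270), blue (541,278), plain (485,342) and amber (546,344). The turquoise (368,383) and red (521,480) look-alikes have no bare end and lie away from the group. The strip is at (326,287) and the jig's inner corner near (237,250). I'll measure these and confirm them in one enlarged crop.

```bash
python3 - <<'E'
from h import *
def rect(m,z,n="top"):
    ys,xs=np.nonzero(m); 
    P=np.array([toworld(n,(x,y),z)[:2] for x,y in zip(xs,ys)])*1000
    r=cv2.minAreaRect(P.astype(np.float32)); c=P.mean(0); C=np.cov((P-c).T); w,v=np.linalg.eigh(C)
    return np.round(c,1),np.round(r[0],1),np.round(r[1],1),"sz",np.round(np.sqrt(12*w),1),"ang",np.round(np.degrees(np.arctan2(v[1,1],v[0,1])),1)
arm.grab_frame("top")
for t,z in [("green_tile_center",.006),("blue_tile_center",.006),("amber_tile_center",.006),("plain_tile_center",.006),("strip",.026),("fence",.034),("bed",.012)]:
    for d in arm.masks_of(t,"top")[:4]:
        if d["score"]>.3: print(t,round(d["score"],2),np.round(d["xy"],1),d["pixels"].sum(),*rect(d["pixels"],z))
for t,z in [("jig_corner",.012),("strip_center",.019),("recess_a",.026),("recess_b",.026),("recess_c",.026),("green_tile_center",.003),("blue_tile_center",.003),("amber_tile_center",.003)]:
    for d in arm.spot_point(t,"top")[:4]:
        if d["score"]>.3: print(t,round(d["score"],2),np.round(d["xy"],1),np.round(toworld("top",d["xy"],z)*1000,1))
t=np.load("top0.npy")
a=cv2.resize(t[145:220,135:270],(800,444),interpolation=cv2.INTER_CUBIC)
save(a,"pics/jig0.png")
b=cv2.resize(t[150:245,290:370],(505,600),interpolation=cv2.INTER_CUBIC); save(b,"pics/tiles0.png")
E
```

```text
green_tile_center 0.64 [233.2 245.4] 356 [344.8 -56.6] [345.1 -56. ] [39.7 68.4] sz [37.5 67.4] ang 118.3
green_tile_center 0.62 [310.2 175.3] 327 [ 540.  -267.2] [ 540.4 -267. ] [36.3 65.9] sz [38.1 66.7] ang 176.6
blue_tile_center 0.76 [334.4 307. ] 390 [ 175.7 -315.3] [ 175.5 -314.8] [68.6 40.9] sz [38.9 67.9] ang -139.6
blue_tile_center 0.55 [345.8 178.6] 292 [ 524.5 -362.1] [ 524.9 -361.9] [65.2 36.6] sz [35.5 64. ] ang -160.7
amber_tile_center 0.73 [349.5 222.2] 299 [ 406.2 -368.1] [ 407.5 -367.7] [64.8 38.3] sz [35.8 61.9] ang -170.4
plain_tile_center 0.75 [310.2 219.8] 280 [ 412.3 -259.7] [ 412.3 -259.8] [33.4 65. ] sz [32.4 64.2] ang 158.3
strip 0.59 [207.7 182.1] 2099 [509.1  15.3] [509.2  16.3] [247.5  63.4] sz [ 63. 247.] ang 88.4
fence 0.93 [204.6 157.5] 950 [581.8  27.6] [581.7  30.3] [331.  24.] sz [ 22.4 331.9] ang 87.2Traceback (most recent call last):
  File "<stdin>", line 10, in <module>
  File "<stdin>", line 4, in rect
  File "h.py", line 6, in toworld
    K,k1,T=cal(n); u=np.array([(xy[0]-K[0,2])/K[0,0],(xy[1]-K[1,2])/K[1,1]])
           ~~~^^^
  File "h.py", line 4, in cal
    c=arm.calibration(n); return np.array(c["intrinsics"]),c["k1"],np.array(c["T"])
ValueError: time passes only in moves, steps and waits
```

```bash
sed -i 's/^def cal/import functools\n@functools.cache\ndef cal/' h.py; python3 - <<'E'
from h import *
t=np.load("top0.npy")
a=cv2.resize(t[145:220,135:270],(800,444),interpolation=cv2.INTER_CUBIC)
b=cv2.resize(t[150:245,290:370],(374,444),interpolation=cv2.INTER_CUBIC)
save(cv2.resize(np.hstack([a,b]),None,fx=.68,fy=.68),"pics/c0.png")
print(arm.get_state()["t"])
arm.grab_frame("top")
for q,z in [("jig_corner",.012),("strip_center",.019),("recess_a",.026),("recess_b",.026),("recess_c",.026),("green_tile_center",.003),("blue_tile_center",.003),("amber_tile_center",.003)]:
    for d in arm.spot_point(q,"top")[:2]:
        if d["score"]>.3: print(q,round(d["score"],2),np.round(d["xy"],1),np.round(toworld("top",d["xy"],z)*1000,1))
E
```

```text
0.5
jig_corner 0.63 [151.  159.2] [581.3 178.2  12. ]
strip_center 0.89 [209.4 181.7] [515.4  14.   19. ]
recess_a 0.85 [178.3 178.1] [524.3  97.9  26. ]
recess_a 0.71 [206.5 178.9] [521.8  21.2  26. ]
recess_b 0.85 [178.3 178.1] [524.3  97.9  26. ]
recess_b 0.71 [206.5 178.9] [521.8  21.2  26. ]
recess_c 0.85 [178.3 178.1] [524.3  97.9  26. ]
recess_c 0.71 [206.5 178.9] [521.8  21.2  26. ]
green_tile_center 0.57 [234.7 242.6] [350.9 -54.8   3. ]
green_tile_center 0.55 [310.2 176.6] [ 532.1 -263.5    3. ]
blue_tile_center 0.94 [334.3 309. ] [ 173.8 -318.9    3. ]
blue_tile_center 0.76 [346.3 180.8] [ 520.  -363.8    3. ]
amber_tile_center 0.78 [345.9 219.7] [ 411.6 -358.3    3. ]
```

View pics/c0.png

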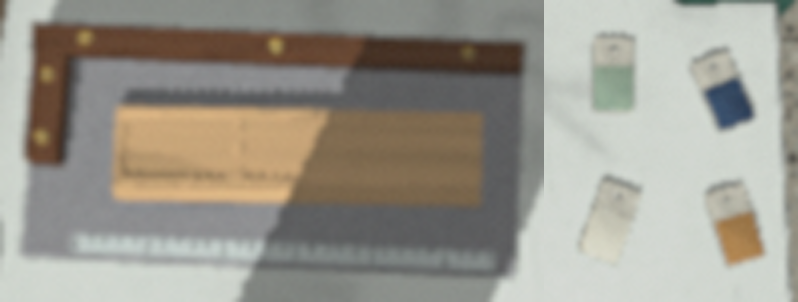

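Green and blue sit in the back pair and plain and amber in the front pair, each with a bare end and lying flat. The turquoise and red pieces are elsewhere, so they are the look-alikes. The strip is clear on the grey bed. I'll refine with colour segmentation on the saved frame while the arm starts moving over.

```bash
cat > seg.py <<'E'
from h import *
def line(img,n,p0,d,half,along,z,chan=None):
    """sub-pixel edge: sample profiles from world pts p0+s*along in direction d (mm), strongest gradient; returns offsets"""
    g=cv2.GaussianBlur(img.astype(np.float32),(0,0),.7); out=[]
    for s in along:
        ts=np.arange(-half,half+.01,.5)
        px=np.array([topix(n,np.append((p0+s[0]*s[1]+t*d)/1000,z)) for t in ts]).astype(np.float32)
        pr=cv2.remap(g,px[:,0].reshape(1,-1),px[:,1].reshape(1,-1),cv2.INTER_LINEAR)[0]
        e=np.linalg.norm(np.gradient(pr,axis=0),axis=1); k=e.argmax(); out.append(ts[k])
    return np.array(out)
def edges(img,c,ang,L,W,zs,it=3,half=9,n="top"):
    c=np.array(c,float);a=np.radians(ang)
    for _ in range(it):
        u=np.array([np.cos(a),np.sin(a)]);v=np.array([-u[1],u[0]])
        sl=np.linspace(-.38,.38,15)*L; sw=np.linspace(-.33,.33,9)*W
        R=[line(img,n,c+sg*v*W/2,v,half,[(s,u) for s in sl],z) for sg,z in ((1,zs[0]),(-1,zs[1]))]
        E=[line(img,n,c+sg*u*L/2,u,half,[(s,v) for s in sw],z) for sg,z in ((1,zs[2]),(-1,zs[3]))]
        k=[np.polyfit(sl,r,1)[0] for r in R]; m=[np.median(x) for x in R+E]
        c=c+v*(m[0]+m[1])/2+u*(m[2]+m[3])/2; a+=np.mean([np.median((r[8:]).mean()-r[:7].mean())/(sl[8:].mean()-sl[:7].mean()) for r in R])
    return np.round(c,1),round(np.degrees(a),1),"W,L",round(W+m[0]-m[1],1),round(L+m[2]-m[3],1)
E
python3 - <<'E'
from seg import *
t=np.load("top0.npy")
for n,c,a in [("green",(540,-267),-1),("blue",(524.7,-362),19.3),("amber",(406.8,-368),12),("plain",(412,-260),-21)]:
    print(n,*edges(t,c,a,66,36,[.006]*4))
# strip: u=+y axis(approx), v=-x  => side +v near (-x) edge low, -v far
print("strip",*edges(t,(512,15),88.4,248,62,[.014,.026,.026,.026]))
# fence face bottom: along y
for z in(.012,.034):
  al=[(s,np.array([-.0,1])) for s in np.linspace(-100,160,27)]
  r=line(t,"top",np.array([572.,0]),np.array([1.,0]),25,al,z); print(z,np.round(r,1))
print(arm.get_state()["t"])
E
```

```text
green [ 544.8 -266.6] -1.9 W,L 39.0 71.0
blue [ 529.4 -362. ] 22.8 W,L 36.5 69.5
amber [ 412.6 -367.8] 16.9 W,L 38.5 69.5
plain [ 415.3 -259.7] -21.3 W,L 39.0 73.0
strip [510.5  15.8] 88.7 W,L 62.0 249.0
0.012 [ 20.5  22.5  22.   21.5  25.   23.   25.   23.5  25.    1.5   2.    1.5
   2.    2.5   4.5 -24.  -25.  -25.  -25.  -25.  -24.  -25.  -24.  -23.5
   8.    9.5   7.5]
0.034 [15.  14.5 15.5 15.  19.  18.5 19.  18.5 19.  -4.5 -4.  -3.  22.  -3.
 -0.5 -1.5 -1.   0.  24.  25.   1.5  2.5  3.   2.   2.5  3.   3. ]
0.95
```

Emit:
move_arm(
  deltas=[
    [34, 38, 0, 0, 0, 0],
    [34, 38, 0, 0, 0, 0],
    [34, 38, 0, 0, 0, 0],
    [34, 38, 0, 0, 0, 0],
    [34, 38, 0, 0, 0, 0],
  ],
  claw=75,
  squeeze=12,
)

```text
t: 1.37
eef_pos: [0.3352, -0.4893, 0.4048]
ee_rot: [-3.141, 0.0, -2.848]
force: [1.7, 0.5, -0.6]
width: 0.0633
```

Emit:
move_arm(
  deltas=[
    [20, 14, 0, 0, 0, 1],
    [22, 15, -10, 0, 0, 1],
    [22, 15, -15, 0, 0, 1],
    [22, 15, -20, 0, 0, 1],
    [22, 15, -20, 0, 0, 0],
  ],
)

```text
t: 1.78
eef_pos: [0.4434, -0.4159, 0.3397]
ee_rot: [-3.14, 0.001, -2.777]
force: [-0.6, -0.6, 0.1]
width: 0.0619
```

Emit:
move_arm(
  deltas=[
    [22, 14, -20, 0, 0, 0],
    [22, 14, -25, 0, 0, 0],
    [20, 13, -25, 0, 0, 0],
    [19, 12, -20, 0, 0, 0],
    [0, 0, 0, 0, 0, 0],
  ],
)

```text
t: 2.2
eef_pos: [0.527, -0.3613, 0.245]
ee_rot: [3.138, -0.004, -2.776]
force: [-1.1, 0.3, -0.3]
width: 0.0616
```

Emit:
move_arm(
  deltas=[
    [0, 0, -25, 0, 0, 0],
    [0, -1, -25, 0, 0, 0],
    [0, 0, -9, 0, 0, 0],
    [0, 0, -4, 0, 0, 0],
    [0, 0, 0, 0, 0, 0],
  ],
)

```text
t: 2.62
eef_pos: [0.5251, -0.3651, 0.1864]
ee_rot: [3.141, -0.001, -2.778]
force: [0.0, 0.2, 0.5]
width: 0.0616
```

```bash
python3 - <<'E'
from h import *
s=arm.grab_frame("side"); print(arm.get_state()["eef_pos"],arm.get_state()["force"])
c=topix("side",np.array([.526,-.362,.01])).astype(int); print(c)
x,y=max(c[0]-60,0),max(c[1]-60,0)
save(cv2.resize(s[y:y+100,x:x+120],(720,600),interpolation=cv2.INTER_CUBIC),"pics/s1.png")
E
```

```text
[ 0.52554614 -0.3651639   0.18738489] [-0.47997803 -0.07226708  0.8250735 ]
[357 248]
```

View pics/s1.png

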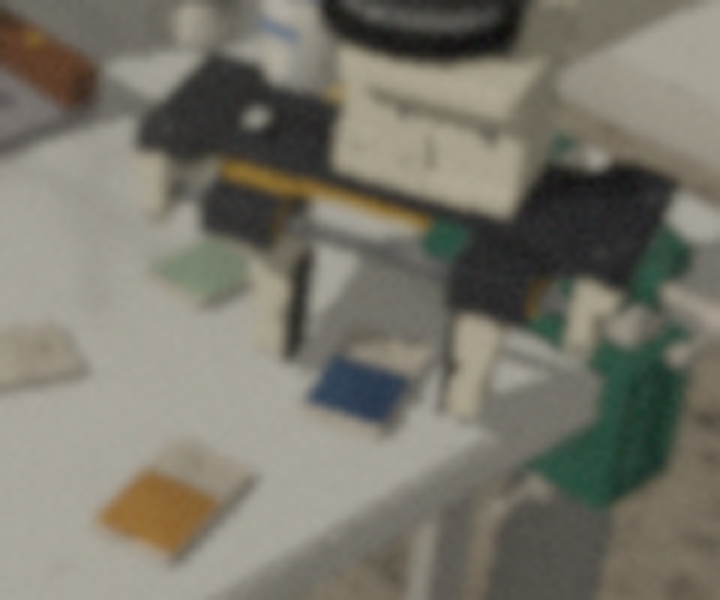

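The fingers straddle the blue tile (middle of the crop, 370,370), with the green and amber tiles clear on either side. Descending and closing.

Emit:
move_arm(
  deltas=[
    [0, 1, -3, 0, 0, 0],
    [0, 1, -2, 0, 0, 0],
    [0, 0, 0, 0, 0, 0],
    [0, 0, 0, 0, 0, 0],
    [0, 0, 0, 0, 0, 0],
  ],
)

```text
t: 3.08
eef_pos: [0.5255, -0.3628, 0.1822]
ee_rot: [-3.141, 0.001, -2.778]
force: [0.5, 0.8, 0.2]
width: 0.0619
```

Emit:
move_arm(
  deltas=[
    [0, 0, 0, 0, 0, 0],
    [0, 0, 0, 0, 0, 0],
    [0, 0, 0, 0, 0, 0],
    [0, 0, 0, 0, 0, 0],
    [0, 0, 0, 0, 0, 0],
  ],
  claw=255,
  squeeze=15,
)

```text
t: 3.5
eef_pos: [0.5254, -0.3628, 0.1817]
ee_rot: [-3.142, -0.0, -2.778]
force: [0.0, 1.0, 1.3]
width: 0.036
```

Gripped (36 mm). Lifting and carrying to recess c at about (513.6, -64.3).

Emit:
move_arm(
  deltas=[
    [0, 0, 20, 0, 0, 0],
    [0, 0, 25, 0, 0, 0],
    [0, 10, 20, 0, 0, 4],
    [-1, 22, 0, 0, 0, 7],
    [-1, 30, 0, 0, 0, 7],
  ],
)

```text
t: 3.92
eef_pos: [0.5237, -0.3015, 0.248]
ee_rot: [-3.139, 0.002, -2.46]
force: [1.4, 0.3, -1.2]
width: 0.0357
```

Emit:
move_arm(
  deltas=[
    [-2, 34, 0, 0, 0, 7],
    [-2, 36, 0, 0, 0, 7],
    [-2, 36, 0, 0, 0, 7],
    [-2, 36, 0, 0, 0, 7],
    [-2, 36, 0, 0, 0, 7],
  ],
)

```text
t: 4.33
eef_pos: [0.5129, -0.1212, 0.2467]
ee_rot: [-3.141, 0.0, -1.847]
force: [1.1, -0.7, -0.9]
width: 0.0357
```

Emit:
move_arm(
  deltas=[
    [0, 30, 0, 0, 0, 7],
    [0, 18, 0, 0, 0, 7],
    [0, 8, -5, 0, 0, 1],
    [0, 0, -10, 0, 0, 0],
    [0, 0, 0, 0, 0, 0],
  ],
)

```text
t: 4.75
eef_pos: [0.5126, -0.0668, 0.2298]
ee_rot: [3.139, -0.0, -1.594]
force: [-0.0, 0.2, -1.4]
width: 0.0359
```

Emit:
move_arm(
  deltas=[
    [1, 2.5, -8, 0, 0, 0],
    [0, 0, -7, 0, 0, 0],
    [0, 0, -5, 0, 0, 0],
    [0, 0, -3, 0, 0, 0],
    [0, 0, 0, 0, 0, 0],
  ],
)

```text
t: 5.17
eef_pos: [0.514, -0.0649, 0.2076]
ee_rot: [3.14, -0.0, -1.593]
force: [-0.6, -0.4, 0.3]
width: 0.0357
```

```bash
python3 - <<'E'
from h import *
t=arm.grab_frame("top"); s=arm.grab_frame("side"); st=arm.get_state(); print(st["eef_pos"],st["ee_rot"],st["force"],st["width"])
c=topix("side",np.array([.513,-.03,.03])).astype(int)
x,y=max(c[0]-50,0),max(c[1]-45,0)
a=cv2.resize(s[y:y+90,x:x+110],(733,600),interpolation=cv2.INTER_CUBIC)
save(a,"pics/p1.png")
E
```

```text
[ 0.51439243 -0.06463188  0.2085187 ] [ 3.14121921e+00 -1.82114643e-04 -1.59186354e+00] [ 0.78288321 -0.55364265 -0.21686088] 0.03558260615207161
```

View pics/p1.png

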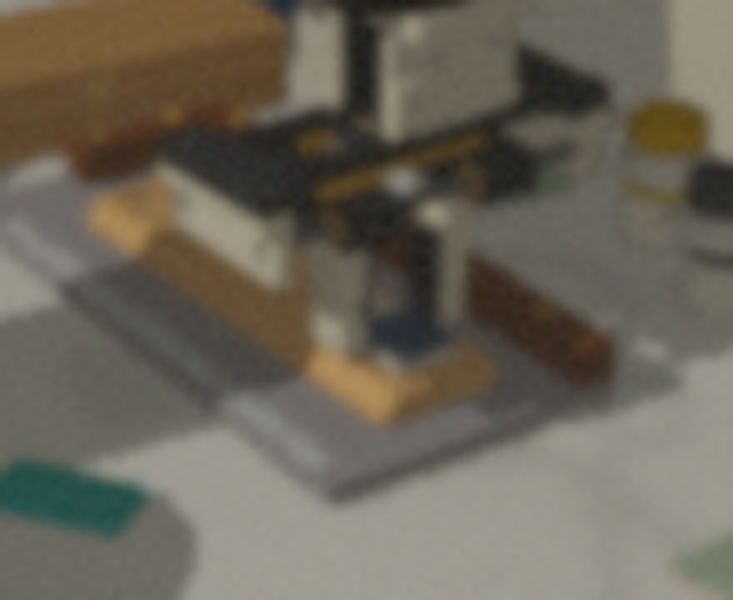

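The blue tile is held over the strip's right-hand third, at crop (405,335). Lowering until contact, then releasing.

Emit:
move_arm(
  deltas=[
    [0, 0, -1, 0, 0, 0],
    [0, 0, -1, 0, 0, 0],
    [0, 0, -1, 0, 0, 0],
    [0, 0, 0, 0, 0, 0],
    [0, 0, 0, 0, 0, 0],
  ],
)

```text
t: 5.68
eef_pos: [0.5144, -0.0643, 0.2057]
ee_rot: [-3.141, -0.0, -1.591]
force: [0.1, 0.7, -0.2]
width: 0.0355
```

Emit:
move_arm(
  deltas=[
    [0, 0, -0.5, 0, 0, 0],
    [0, 0, -0.5, 0, 0, 0],
    [0, 0, -0.5, 0, 0, 0],
    [0, 0, 0, 0, 0, 0],
    [0, 0, 0, 0, 0, 0],
  ],
)

```text
t: 6.1
eef_pos: [0.5144, -0.0643, 0.2046]
ee_rot: [-3.141, -0.0, -1.591]
force: [-1.5, 0.7, 5.1]
width: 0.0356
```

Contact came at z = 0.2046. A seated tile would touch at about 0.205 and one on the rim at about 0.208, so it is in the recess. Releasing.

Emit:
move_arm(
  deltas=[
    [0, 0, 0.5, 0, 0, 0],
    [0, 0, 0, 0, 0, 0],
    [0, 0, 0, 0, 0, 0],
    [0, 0, 8, 0, 0, 0],
    [0, 0, 25, 0, 0, 0],
  ],
  claw=100,
)

```text
t: 6.52
eef_pos: [0.513, -0.0646, 0.2354]
ee_rot: [3.135, -0.001, -1.592]
force: [-0.2, -1.3, 0.6]
width: 0.053
```

Emit:
move_arm(
  deltas=[
    [0, -15, 20, 0, 0, -4],
    [0, -30, 5, 0, 0, -7],
    [3, -36, 0, 0, 0, -7],
    [4, -36, 0, 0, 0, -7],
    [4, -36, 0, 0, 0, -7],
  ],
)

```text
t: 6.93
eef_pos: [0.5254, -0.2186, 0.2638]
ee_rot: [-3.14, 0.001, -2.155]
force: [1.5, 0.8, -1.2]
width: 0.0536
```

```bash
python3 - <<'E'
from seg import *
t=arm.grab_frame("top"); np.save("top1.npy",t); print(arm.get_state()["eef_pos"],arm.get_state()["ee_rot"][2])
print("strip",*edges(t,(510.5,15.8),88.7,248,62,[.014,.026,.026,.026]))
print("blue",*edges(t,(514,-64.3),88.7,66,36,[.029]*4,half=6))
save(cv2.resize(t[145:220,135:270],(800,444),interpolation=cv2.INTER_CUBIC),"pics/c1.png")
E
```

```text
[ 0.52596804 -0.22336843  0.26344268] -2.165925586923955
strip [505.6  22.4] 90.3 W,L 57.0 237.5
blue [514.8 -65.6] 88.7 W,L 34.5 59.0
```

View pics/c1.png

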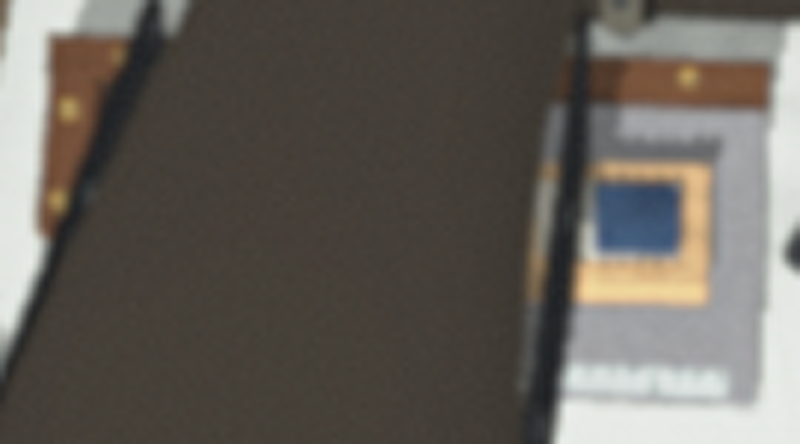

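Blue lies in recess c, inside the wood border with even margins. Next is green.

Emit:
move_arm(
  deltas=[
    [2, -9, 0, 0, 0, -7],
    [3, -9, 0, 0, 0, -7],
    [3, -9, 0, 0, 0, -7],
    [3, -9, 0, 0, 0, -7],
    [3, -5, 0, 0, 0, -7],
  ],
  claw=75,
)

```text
t: 7.4
eef_pos: [0.5394, -0.2592, 0.2631]
ee_rot: [-3.141, -0.0, -2.767]
force: [-0.2, -0.3, -0.7]
width: 0.0616
```

Emit:
move_arm(
  deltas=[
    [1, -1, -10, 0, 0, -7],
    [0, 0, -20, 0, 0, -7],
    [0, 0, -20, 0, 0, -7],
    [0, 0, -10, 0, 0, -2],
    [0, 0, 0, 0, 0, 0],
  ],
)

```text
t: 7.82
eef_pos: [0.5394, -0.2591, 0.2005]
ee_rot: [3.141, -0.004, 3.119]
force: [-0.1, -0.9, -0.6]
width: 0.0619
```

Emit:
move_arm(
  deltas=[
    [1, -4, 0, 0, 0, 0],
    [1, -3.5, -4, 0, 0, -0.5],
    [0, 0, -7, 0, 0, 0],
    [0, 0, -5, 0, 0, 0],
    [0, 0, -2, 0, 0, 0],
  ],
)

```text
t: 8.23
eef_pos: [0.542, -0.2669, 0.184]
ee_rot: [3.141, -0.001, 3.112]
force: [0.3, 0.5, -0.9]
width: 0.0616
```

```bash
python3 - <<'E'
from h import *
s=arm.get_state(); print(s["eef_pos"],s["ee_rot"][2],s["force"])
E
```

```text
[ 0.54204066 -0.26688732  0.18400831] 3.1124893182354647 [ 0.25115173  0.47027506 -0.89100322]
```

Emit:
move_arm(
  deltas=[
    [0, 0, -1.5, 0, 0, 0],
    [0, 0, 0, 0, 0, 0],
    [0, 0, 0, 0, 0, 0],
    [0, 0, 0, 0, 0, 0],
    [0, 0, 0, 0, 0, 0],
  ],
)

```text
t: 8.65
eef_pos: [0.5425, -0.2668, 0.1834]
ee_rot: [-3.142, 0.0, 3.113]
force: [-0.0, 0.3, -0.2]
width: 0.0617
```

Emit:
move_arm(
  deltas=[
    [0, 0, 0, 0, 0, 0],
    [0, 0, 0, 0, 0, 0],
    [0, 0, 0, 0, 0, 0],
    [0, 0, 0, 0, 0, 0],
    [0, 0, 0, 0, 0, 0],
  ],
  claw=255,
)

```text
t: 9.07
eef_pos: [0.5424, -0.2668, 0.1832]
ee_rot: [3.142, 0.0, 3.112]
force: [-0.6, 0.6, -0.0]
width: 0.0351
```

Only about 1 mm of the tile is engaged (tips at 5.2 mm), so I'll reopen, lower and close again.

Emit:
move_arm(
  deltas=[
    [0, 0, 0, 0, 0, 0],
    [0, 0, -0.5, 0, 0, 0],
    [0, 0, -1, 0, 0, 0],
    [0, 0, 0, 0, 0, 0],
    [0, 0, 0, 0, 0, 0],
  ],
  claw=110,
)

```text
t: 9.48
eef_pos: [0.5423, -0.2668, 0.1815]
ee_rot: [3.142, -0.0, 3.113]
force: [-0.9, -0.3, 0.0]
width: 0.0497
```

Emit:
move_arm(
  deltas=[
    [0, 0, 0, 0, 0, 0],
    [0, 0, 0, 0, 0, 0],
    [0, 0, 0, 0, 0, 0],
    [0, 0, 0, 0, 0, 0],
    [0, 0, 0, 0, 0, 0],
  ],
  claw=255,
)

```text
t: 9.9
eef_pos: [0.5424, -0.2668, 0.1817]
ee_rot: [3.142, 0.0, 3.112]
force: [-0.1, 0.1, -0.1]
width: 0.0356
```

Emit:
move_arm(
  deltas=[
    [0, 0, 20, 0, 0, 0],
    [0, 0, 25, 0, 0, 4],
    [-1, 6, 20, 0, 0, 7],
    [-2, 18, 0, 0, 0, 7],
    [-2, 22, 0, 0, 0, 7],
  ],
)

```text
t: 10.32
eef_pos: [0.5377, -0.2212, 0.2481]
ee_rot: [-3.14, 0.003, -2.73]
force: [0.5, 0.2, -0.9]
width: 0.0357
```

Emit:
move_arm(
  deltas=[
    [-2, 25, 0, 0, 0, 7],
    [-2, 26, 0, 0, 0, 7],
    [-2, 26, 0, 0, 0, 7],
    [-2, 26, 0, 0, 0, 7],
    [-2, 26, 0, 0, 0, 7],
  ],
)

```text
t: 10.73
eef_pos: [0.527, -0.0907, 0.2467]
ee_rot: [-3.142, 0.0, -2.118]
force: [0.1, 0.4, 0.5]
width: 0.0357
```

Emit:
move_arm(
  deltas=[
    [-2, 26, 0, 0, 0, 7],
    [-2, 26, 0, 0, 0, 7],
    [-2, 26, 0, 0, 0, 7],
    [-2, 20, -4, 0, 0, 7],
    [0, 10, -6, 0, 0, 2],
  ],
)

```text
t: 11.15
eef_pos: [0.5194, 0.0182, 0.2372]
ee_rot: [-3.14, 0.001, -1.592]
force: [-0.2, 0.8, -0.9]
width: 0.0355
```

Emit:
move_arm(
  deltas=[
    [-2, -1, -8, 0, 0, 0],
    [-2, -1, -8, 0, 0, 0],
    [0, 0, -7, 0, 0, 0],
    [0, 0, -3, 0, 0, 0],
    [0, 0, 0, 0, 0, 0],
  ],
)

```text
t: 11.57
eef_pos: [0.515, 0.0133, 0.2095]
ee_rot: [3.14, -0.001, -1.602]
force: [0.3, -0.1, -0.9]
width: 0.0355
```

Emit:
move_arm(
  deltas=[
    [0, 0, -1.5, 0, 0, 0],
    [0, 0, -1, 0, 0, 0],
    [0, 0, -1, 0, 0, 0],
    [0, 0, 0, 0, 0, 0],
    [0, 0, 0, 0, 0, 0],
  ],
)

```text
t: 11.98
eef_pos: [0.5154, 0.0142, 0.2073]
ee_rot: [-3.141, 0.0, -1.6]
force: [0.2, -0.3, -0.7]
width: 0.0353
```

Emit:
move_arm(
  deltas=[
    [0, 1, -0.5, 0, 0, 0.3],
    [0, 0, -1, 0, 0, 0],
    [0, 0, -0.5, 0, 0, 0],
    [0, 0, -0.5, 0, 0, 0],
    [0, 0, 0, 0, 0, 0],
  ],
)

```text
t: 12.4
eef_pos: [0.5154, 0.0153, 0.2047]
ee_rot: [-3.142, -0.0, -1.595]
force: [-0.2, -0.4, -0.8]
width: 0.0356
```

Emit:
move_arm(
  deltas=[
    [0, 0, -0.5, 0, 0, 0],
    [0, 0, -0.5, 0, 0, 0],
    [0, 0, 0, 0, 0, 0],
    [0, 0, 0, 0, 0, 0],
    [0, 0, 0, 0, 0, 0],
  ],
)

```text
t: 12.82
eef_pos: [0.5153, 0.0152, 0.2045]
ee_rot: [-3.141, -0.0, -1.594]
force: [-4.8, 0.8, 11.3]
width: 0.0358
```

Emit:
move_arm(
  deltas=[
    [0, 0, 0.8, 0, 0, 0],
    [0, 0, 0, 0, 0, 0],
    [0, 0, 0, 0, 0, 0],
    [0, 0, 8, 0, 0, 0],
    [0, 0, 25, 0, 0, 0],
  ],
  claw=100,
)

```text
t: 13.23
eef_pos: [0.5141, 0.0148, 0.2351]
ee_rot: [3.135, -0.002, -1.595]
force: [0.1, 0.7, -0.5]
width: 0.053
```

Emit:
move_arm(
  deltas=[
    [0, -15, 20, 0, 0, -4],
    [-4, -30, 5, 0, 0, -7],
    [-8, -36, 0, 0, 0, -7],
    [-9, -36, 0, 0, 0, -7],
    [-10, -36, 0, 0, 0, -7],
  ],
  claw=75,
)

```text
t: 13.65
eef_pos: [0.484, -0.139, 0.2633]
ee_rot: [-3.141, 0.001, -2.158]
force: [0.9, -0.6, -0.6]
width: 0.0616
```

Emit:
move_arm(
  deltas=[
    [-12, -37, 0, 0, 0, -7],
    [-12, -37, 0, 0, 0, -7],
    [-12, -37, 0, 0, 0, -7],
    [-12, -36, 0, 0, 0, -7],
    [-12, -36, 0, 0, 0, -7],
  ],
)

```text
t: 14.07
eef_pos: [0.4235, -0.3225, 0.2631]
ee_rot: [-3.141, 0.0, -2.77]
force: [0.6, 1.0, -0.6]
width: 0.062
```

```bash
python3 - <<'E'
from seg import *
t=arm.grab_frame("top"); np.save("top2.npy",t); s=arm.get_state(); print(s["eef_pos"],s["ee_rot"],s["width"])
print("strip",*edges(t,(510.5,15.8),88.7,248,62,[.014,.026,.026,.026]))
print("blue",*edges(t,(514,-64.3),88.7,66,36,[.029]*4,half=6))
print("green",*edges(t,(515,15),88.7,66,36,[.029]*4,half=6))
save(cv2.resize(t[145:220,135:270],(800,444),interpolation=cv2.INTER_CUBIC),"pics/c2.png")
E
```

```text
[ 0.42175684 -0.32679449  0.26285199] [-3.14107893e+00 -8.94844319e-04 -2.78145324e+00] 0.06197530371219569
strip [510.7  14.8] 88.4 W,L 62.5 251.5
blue [515.8 -67.9] 78.0 W,L 35.5 67.0
green [513.8  13.5] 85.0 W,L 36.5 68.0
```

View pics/c2.png

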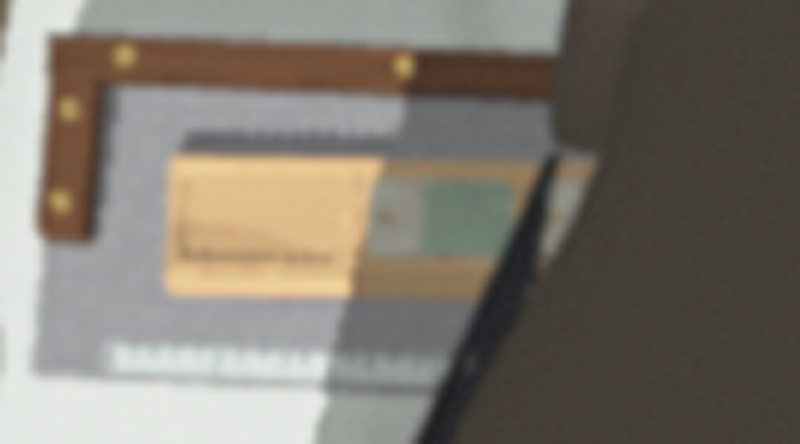

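Green sits in recess b (crop about 440,217) and the strip has not moved. Now amber.

Emit:
move_arm(
  deltas=[
    [-5, -16, -10, 0, 0, -3.5],
    [-5, -15, -15, 0, 0, -3],
    [-2.5, -10, -20, 0, 0, 0],
    [0, 0, -15, 0, 0, 0],
    [0, 0, 0, 0, 0, 0],
  ],
)

```text
t: 14.53
eef_pos: [0.4104, -0.3619, 0.1999]
ee_rot: [3.138, -0.004, -2.879]
force: [-0.3, 0.7, -0.8]
width: 0.0615
```

Emit:
move_arm(
  deltas=[
    [0, 0, -8, 0, 0, 0],
    [0, 0, -4, 0, 0, 0],
    [0, 0, -2, 0, 0, 0],
    [0, 0, 0, 0, 0, 0],
    [0, 0, 0, 0, 0, 0],
  ],
)

```text
t: 14.95
eef_pos: [0.4122, -0.3616, 0.189]
ee_rot: [-3.141, 0.001, -2.877]
force: [0.0, -0.1, 0.1]
width: 0.0617
```

Emit:
move_arm(
  deltas=[
    [-1.5, -3.5, -1, 0, 0, -0.5],
    [-1, -3, -3, 0, 0, 0],
    [0, 0, -2, 0, 0, 0],
    [0, 0, -1, 0, 0, 0],
    [0, 0, 0, 0, 0, 0],
  ],
)

```text
t: 15.37
eef_pos: [0.4091, -0.3683, 0.1811]
ee_rot: [3.141, -0.0, -2.887]
force: [0.2, -0.1, -0.5]
width: 0.062
```

Emit:
move_arm(
  deltas=[
    [0, 0, 0, 0, 0, 0],
    [0, 0, 0, 0, 0, 0],
    [0, 0, 0, 0, 0, 0],
    [0, 0, 0, 0, 0, 0],
    [0, 0, 0, 0, 0, 0],
  ],
)

```text
t: 15.78
eef_pos: [0.4094, -0.3683, 0.1815]
ee_rot: [-3.142, 0.0, -2.886]
force: [-0.2, -0.1, 0.7]
width: 0.062
```

Then grip, lift and carry to recess a (517.4, 95.7), turning +74 degrees.

Emit:
move_arm(
  deltas=[
    [0, 0, 0, 0, 0, 0],
    [0, 0, 0, 0, 0, 0],
    [0, 0, 0, 0, 0, 0],
    [0, 0, 0, 0, 0, 0],
    [0, 0, 0, 0, 0, 0],
  ],
  claw=255,
)

```text
t: 16.2
eef_pos: [0.4094, -0.3683, 0.1815]
ee_rot: [-3.142, 0.0, -2.886]
force: [-1.1, -0.5, 0.4]
width: 0.0359
```

Emit:
move_arm(
  deltas=[
    [0, 0, 20, 0, 0, 0],
    [0, 0, 25, 0, 0, 0],
    [2, 10, 20, 0, 0, 4],
    [5, 22, 0, 0, 0, 6],
    [8, 30, 0, 0, 0, 6],
  ],
)

```text
t: 16.62
eef_pos: [0.4245, -0.3068, 0.2478]
ee_rot: [-3.139, 0.002, -2.604]
force: [0.3, 0.7, -1.6]
width: 0.0353
```

Emit:
move_arm(
  deltas=[
    [9, 33, 0, 0, 0, 6],
    [9, 36, 0, 0, 0, 6],
    [9, 36, 0, 0, 0, 6],
    [9, 36, 0, 0, 0, 6],
    [9, 36, 0, 0, 0, 6],
  ],
)

```text
t: 17.03
eef_pos: [0.4693, -0.1276, 0.2466]
ee_rot: [-3.141, 0.0, -2.078]
force: [0.5, -0.8, -0.9]
width: 0.0354
```

Emit:
move_arm(
  deltas=[
    [9, 36, 0, 0, 0, 6],
    [9, 36, 0, 0, 0, 6],
    [9, 36, 0, 0, 0, 6],
    [6, 36, 0, 0, 0, 6],
    [3, 25, -5, 0, 0, 4],
  ],
)

```text
t: 17.45
eef_pos: [0.5063, 0.0427, 0.2424]
ee_rot: [-3.139, 0.001, -1.587]
force: [0.5, 0.3, 0.1]
width: 0.0358
```

Emit:
move_arm(
  deltas=[
    [3, 20, 0, 0, 0, -0.5],
    [3, 16, 0, 0, 0, -0.5],
    [3, 9, -4, 0, 0, 0],
    [1, 3, -6, 0, 0, 0],
    [0, 0, -6, 0, 0, 0],
  ],
)

```text
t: 17.87
eef_pos: [0.5155, 0.0879, 0.2248]
ee_rot: [-3.142, 0.0, -1.611]
force: [-0.8, -0.1, -0.5]
width: 0.0355
```

Emit:
move_arm(
  deltas=[
    [0, 0, -6, 0, 0, 0],
    [0, 0, -4, 0, 0, 0],
    [0, 0, -2, 0, 0, 0],
    [0, 0, 0, 0, 0, 0],
    [0, 0, 0, 0, 0, 0],
  ],
)

```text
t: 18.28
eef_pos: [0.5154, 0.0872, 0.2134]
ee_rot: [3.141, -0.0, -1.613]
force: [0.2, 0.5, -0.6]
width: 0.0358
```

Emit:
move_arm(
  deltas=[
    [1.5, 4, -1, 0, 0, 0.6],
    [0.5, 4, -2, 0, 0, 0.6],
    [0, 0, -2, 0, 0, 0],
    [0, 0, -1, 0, 0, 0],
    [0, 0, 0, 0, 0, 0],
  ],
)

```text
t: 18.7
eef_pos: [0.5172, 0.0958, 0.2072]
ee_rot: [3.141, -0.0, -1.591]
force: [0.5, 0.0, -0.8]
width: 0.0355
```

Emit:
move_arm(
  deltas=[
    [0, 0, -1, 0, 0, 0],
    [0, 0, -0.7, 0, 0, 0],
    [0, 0, -0.7, 0, 0, 0],
    [0, 0, 0, 0, 0, 0],
    [0, 0, 0, 0, 0, 0],
  ],
)

```text
t: 19.12
eef_pos: [0.5174, 0.0956, 0.2051]
ee_rot: [3.142, -0.0, -1.591]
force: [-0.9, 0.6, -0.8]
width: 0.0356
```

Emit:
move_arm(
  deltas=[
    [0, 0, -0.5, 0, 0, 0],
    [0, 0, -0.3, 0, 0, 0],
    [0, 0, 0, 0, 0, 0],
    [0, 0, 0, 0, 0, 0],
    [0, 0, 0, 0, 0, 0],
  ],
)

```text
t: 19.53
eef_pos: [0.5174, 0.0957, 0.2044]
ee_rot: [-3.141, 0.0, -1.591]
force: [-1.8, -0.7, 2.6]
width: 0.0359
```

Emit:
move_arm(
  deltas=[
    [0, 0, 0.5, 0, 0, 0],
    [0, 0, 0, 0, 0, 0],
    [0, 0, 0, 0, 0, 0],
    [0, 0, 8, 0, 0, 0],
    [0, 0, 25, 0, 0, 0],
  ],
  claw=100,
)

```text
t: 19.95
eef_pos: [0.5161, 0.0951, 0.2355]
ee_rot: [3.136, -0.003, -1.592]
force: [-0.6, 0.2, 0.0]
width: 0.053
```

Emit:
move_arm(
  deltas=[
    [0, -20, 20, 0, 0, 0],
    [0, -36, 5, 0, 0, 0],
    [0, -40, 0, 0, 0, 0],
    [0, -40, 0, 0, 0, 0],
    [0, -40, 0, 0, 0, 0],
  ],
)

```text
t: 20.37
eef_pos: [0.5171, -0.0817, 0.2638]
ee_rot: [-3.14, 0.0, -1.59]
force: [0.8, -0.2, 0.3]
width: 0.0532
```

Emit:
move_arm(
  deltas=[
    [-2, -36, 0, 0, 0, 0],
    [-2, -25, 0, 0, 0, 0],
    [-2, -15, 0, 0, 0, 0],
    [-2, -5, 0, 0, 0, 0],
    [0, 0, 0, 0, 0, 0],
  ],
  claw=255,
)

```text
t: 20.78
eef_pos: [0.5089, -0.1624, 0.263]
ee_rot: [3.142, 0.0, -1.593]
force: [-0.1, 0.1, -0.0]
width: 0.0255
```

```bash
python3 - <<'E'
from seg import *
t=arm.grab_frame("top"); np.save("top3.npy",t); s=arm.get_state(); print(s["eef_pos"],s["ee_rot"],s["width"])
print("strip",*edges(t,(510.5,15.8),88.5,248,62,[.014,.026,.026,.026]))
for z in(.012,.034):
  al=[(s,np.array([.04,1])) for s in np.linspace(-100,160,27)]
  r=line(t,"top",np.array([572.,0]),np.array([1.,0]),25,al,z); print(z,np.round(r,1))
  r=line(t,"top",np.array([530.,170]),np.array([0,1.]),20,[(s,np.array([1.,-.04])) for s in np.linspace(-20,30,11)],z); print(z,np.round(r,1))
save(cv2.resize(t[145:220,135:270],(800,444),interpolation=cv2.INTER_CUBIC),"pics/c3.png")
E
```

```text
[ 0.50916799 -0.16153005  0.26304513] [-3.14143671e+00  7.06060144e-05 -1.59240434e+00] 0.02165895612339434
strip [511.7  26.8] 85.1 W,L 59.5 244.0
0.012 [  1.5   3.   -1.   -1.   -1.   -2.   -6.   -6.   -6.   -6.   -9.  -11.5
  -2.  -16.  -17.5 -10.5 -17.5 -12.  -12.   15.    1.  -22.    9.5   3.
   0.   25.  -12. ]
0.012 [  0.   -8.   14.5   1.    8.  -19.5  14.5 -13.    9.5   3.5  -2. ]
0.034 [ -2.5  -4.   -6.   -7.5  -7.   -8.5 -11.  -12.  -12.  -11.5 -15.5   2.
  -7.5 -22.  -15.5 -25.   25.  -17.5 -17.    5.   -4.   14.5 -11.5  20.
  -5.   19.5  19. ]
0.034 [-12.5   9.   -4.   16.   19.    8.5 -20.   17.5  -1.5  -7.   18. ]
```

View pics/c3.png

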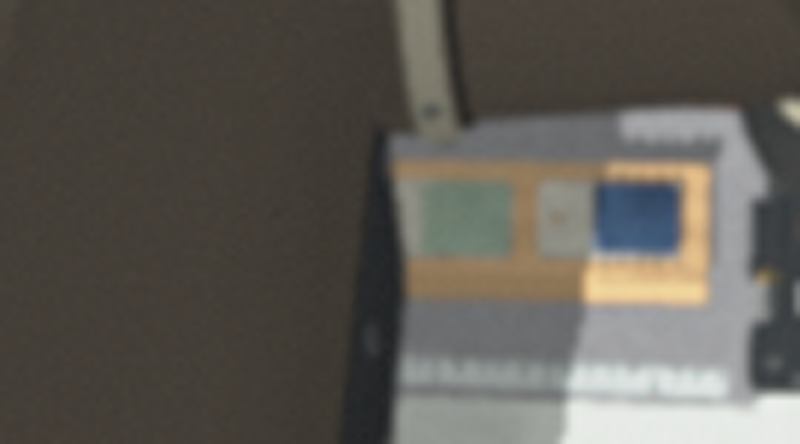

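Blue and green are both still seated; amber in recess a is hidden behind the arm. I'm right of the strip, so I'll close the fingers, drop to mid-thickness of the strip and push its end in +y.

Emit:
move_arm(
  deltas=[
    [0, 0, -20, 0, 0, 0],
    [0, 0, -25, 0, 0, 0],
    [0, 0, -13, 0, 0, 0],
    [0, 0, -6, 0, 0, 0],
    [0, 0, 0, 0, 0, 0],
  ],
)

```text
t: 21.25
eef_pos: [0.5092, -0.1603, 0.1977]
ee_rot: [3.139, -0.0, -1.59]
force: [0.4, -0.6, 0.3]
width: 0.0007
```

Emit:
move_arm(
  deltas=[
    [0, 8, -1, 0, 0, 0],
    [0, 10, -1, 0, 0, 0],
    [0, 8, -1, 0, 0, 0],
    [0, 6, 0, 0, 0, 0],
    [0, 4, 0, 0, 0, 0],
  ],
)

```text
t: 21.67
eef_pos: [0.5095, -0.1241, 0.1964]
ee_rot: [-3.141, 0.0, -1.59]
force: [-0.5, 0.3, -0.4]
width: 0.0003
```

Emit:
move_arm(
  deltas=[
    [0, 3, 0, 0, 0, 0],
    [0, 4, 0, 0, 0, 0],
    [0, 4, 0, 0, 0, 0],
    [0, 4, 0, 0, 0, 0],
    [0, 4, 0, 0, 0, 0],
  ],
)

```text
t: 22.08
eef_pos: [0.5094, -0.1062, 0.1959]
ee_rot: [-3.141, -0.0, -1.591]
force: [0.0, -2.6, 1.6]
width: 0.0004
```

Emit:
move_arm(
  deltas=[
    [0, 3, 0, 0, 0, 0],
    [0, 3, 0, 0, 0, 0],
    [0, 3, 0, 0, 0, 0],
    [0, 2, 0, 0, 0, 0],
    [0, 1, 0, 0, 0, 0],
  ],
)

```text
t: 22.5
eef_pos: [0.5094, -0.094, 0.1957]
ee_rot: [3.142, 0.0, -1.591]
force: [-0.0, -2.0, 0.7]
width: 0.0005
```

Emit:
move_arm(
  deltas=[
    [0, 2, 0, 0, 0, 0],
    [0, 2, 0, 0, 0, 0],
    [0, 2, 0, 0, 0, 0],
    [0, 1, 0, 0, 0, 0],
    [0, 0, 0, 0, 0, 0],
  ],
)

```text
t: 22.92
eef_pos: [0.5093, -0.087, 0.1957]
ee_rot: [3.142, 0.0, -1.591]
force: [0.6, -0.8, 0.1]
width: 0.0002
```

```bash
python3 - <<'E'
from h import *
t=arm.grab_frame("top"); s=arm.grab_frame("side"); st=arm.get_state(); print(st["eef_pos"],st["force"])
np.save("top4.npy",t)
a=cv2.resize(t[145:220,135:270],(800,444),interpolation=cv2.INTER_CUBIC)[:300]
c=topix("side",np.array([.53,.06,.02])).astype(int); x,y=c[0]-65,c[1]-25
b=cv2.resize(s[y:y+50,x:x+133],(800,300),interpolation=cv2.INTER_CUBIC)
save(np.vstack([a,b]),"pics/c4.png")
E
```

```text
[ 0.50928572 -0.08713506  0.19560928] [ 0.67903509  0.13185043 -0.3655626 ]
```

View pics/c4.png

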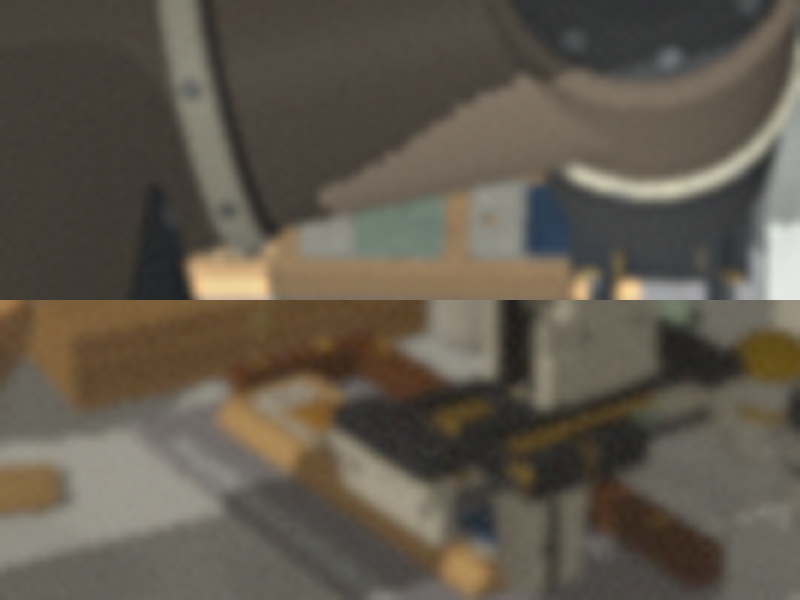

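The side view shows amber inset in recess a near the stop (crop about 305,400), with the strip straight and just short of the stop block. I'll keep pushing until contact.

Emit:
move_arm(
  deltas=[
    [0, 1.5, 0, 0, 0, 0],
    [0, 1.5, 0, 0, 0, 0],
    [0, 1, 0, 0, 0, 0],
    [0, 1, 0, 0, 0, 0],
    [0, 0, 0, 0, 0, 0],
  ],
)

```text
t: 23.43
eef_pos: [0.509, -0.0826, 0.1956]
ee_rot: [3.14, -0.001, -1.591]
force: [-0.4, -4.5, 0.7]
width: 0.0007
```

Emit:
move_arm(
  deltas=[
    [0, 0.5, 0, 0, 0, 0],
    [0, 0.5, 0, 0, 0, 0],
    [0, 0, 0, 0, 0, 0],
    [0, 0, 0, 0, 0, 0],
    [0, 0, 0, 0, 0, 0],
  ],
)

```text
t: 23.85
eef_pos: [0.5087, -0.0823, 0.1956]
ee_rot: [3.14, -0.001, -1.591]
force: [-0.5, -8.8, 1.3]
width: 0.0005
```

Against the stop: it no longer advances and the force has risen to 8.8 N. Backing off and going round to the front of the bevel.

Emit:
move_arm(
  deltas=[
    [0, -6, 0, 0, 0, 0],
    [0, -8, 10, 0, 0, 0],
    [-10, 0, 20, 0, 0, 0],
    [-20, 10, 10, 0, 0, 0],
    [-20, 30, 0, 0, 0, 0],
  ],
)

```text
t: 24.27
eef_pos: [0.46, -0.0564, 0.2374]
ee_rot: [-3.138, 0.001, -1.594]
force: [0.7, 1.3, 0.3]
width: 0.0005
```

Emit:
move_arm(
  deltas=[
    [-12, 34, 0, 0, 0, 0],
    [-4, 34, 0, 0, 0, 0],
    [0, 28, 0, 0, 0, 0],
    [0, 12, 0, 0, 0, 0],
    [0, 0, -10, 0, 0, 0],
  ],
)

```text
t: 24.68
eef_pos: [0.4445, 0.0556, 0.2275]
ee_rot: [-3.137, 0.003, -1.587]
force: [0.2, 0.3, -1.0]
width: 0.0003
```

Emit:
move_arm(
  deltas=[
    [0, 0, -12, 0, 0, 0],
    [0, 0, -8, 0, 0, 0],
    [0, 0, -4, 0, 0, 0],
    [0, 0, 0, 0, 0, 0],
    [0, 0, 0, 0, 0, 0],
  ],
)

```text
t: 25.1
eef_pos: [0.4435, 0.0525, 0.2017]
ee_rot: [3.141, -0.0, -1.592]
force: [0.3, 0.6, -0.3]
width: 0.0006
```

Emit:
move_arm(
  deltas=[
    [3, 0, -2, 0, 0, 0],
    [5, 0, -1, 0, 0, 0],
    [5, 0, 0, 0, 0, 0],
    [3, 0, 0, 0, 0, 0],
    [3, 0, 0, 0, 0, 0],
  ],
)

```text
t: 25.52
eef_pos: [0.463, 0.0527, 0.1989]
ee_rot: [-3.141, 0.0, -1.591]
force: [0.1, -0.6, 1.0]
width: 0.0004
```

Emit:
move_arm(
  deltas=[
    [3, 0, 0, 0, 0, 0],
    [3, 0, 0, 0, 0, 0],
    [3, 0, 0, 0, 0, 0],
    [3, 0, 0, 0, 0, 0],
    [3, 0, 0, 0, 0, 0],
  ],
)

```text
t: 25.93
eef_pos: [0.4763, 0.0519, 0.1986]
ee_rot: [3.138, -0.002, -1.592]
force: [-7.8, -3.0, 10.7]
width: 0.0004
```

```bash
python3 - <<'E'
from h import *
s=arm.grab_frame("side"); t=arm.grab_frame("top"); st=arm.get_state(); print(st["eef_pos"],st["force"],st["moment"])
c=topix("side",np.array([.51,.03,.02])).astype(int); x,y=c[0]-65,c[1]-40
b=cv2.resize(s[y:y+80,x:x+133],(798,480),interpolation=cv2.INTER_CUBIC)
save(b,"pics/c5.png")
E
```

```text
[0.47650133 0.05186068 0.19862094] [-4.20821836 -2.85649327  6.69519814] [-1.28106399  1.78816008  0.00506291]
```

View pics/c5.png

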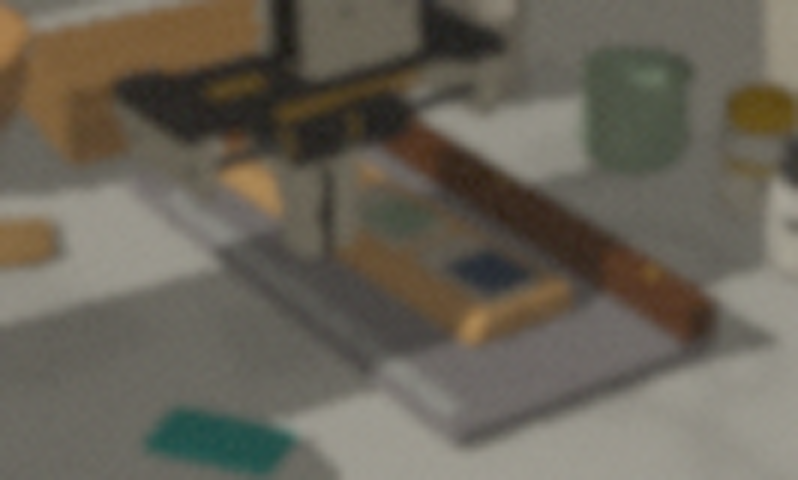

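The strip is moving squarely towards the fence, the tiles are flat, and the fingertip is on the bevel mid-length. Continuing forward with a touch of lift to ease the downward load.

Emit:
move_arm(
  deltas=[
    [3, 0, 0.3, 0, 0, 0],
    [3, 0, 0.2, 0, 0, 0],
    [3, 0, 0, 0, 0, 0],
    [3, 0, 0, 0, 0, 0],
    [3, 0, 0, 0, 0, 0],
  ],
)

```text
t: 26.45
eef_pos: [0.4879, 0.0494, 0.1984]
ee_rot: [3.129, -0.007, -1.593]
force: [-19.2, -13.5, 24.4]
width: 0.0006
```

Force is building along -y. The jig is turned about -2.8 degrees, so moving along pure +x wedges the strip into the stop. Easing off and following the fence normal.

Emit:
move_arm(
  deltas=[
    [-2, -0.5, 0.5, 0, 0, 0],
    [-2, 0, 0.5, 0, 0, 0],
    [-1, 0, 0, 0, 0, 0],
    [0, 0, 0, 0, 0, 0],
    [0, 0, 0, 0, 0, 0],
  ],
)

```text
t: 26.87
eef_pos: [0.4871, 0.0521, 0.2002]
ee_rot: [3.141, -0.0, -1.591]
force: [-3.3, -2.6, 2.0]
width: 0.0002
```

```bash
python3 - <<'E'
from seg import *
t=arm.grab_frame("top");s=arm.grab_frame("side"); st=arm.get_state(); print(st["eef_pos"],st["ee_rot"],st["force"])
a=cv2.resize(t[145:215,135:270],(798,414),interpolation=cv2.INTER_CUBIC)
c=topix("side",np.array([.53,-.03,.02])).astype(int); x,y=c[0]-65,c[1]-15
b=cv2.resize(s[y:y+31,x:x+133],(798,186),interpolation=cv2.INTER_CUBIC)
save(np.vstack([a,b]),"pics/c6.png"); np.save("side6.npy",s);np.save("top6.npy",t)
# jig axes from first frame, fence far/near top edges at z=.034, left and right parts
t0=np.load("top2.npy")
for x0 in (576,603):
  r=line(t0,"top",np.array([float(x0),0]),np.array([1.,0]),9,[(s,np.array([.04,1])) for s in np.linspace(-30,190,23)],.034); print(x0,r)
E
```

```text
[0.4871492  0.0520856  0.20013192] [ 3.14067807e+00 -5.28930975e-04 -1.59106872e+00] [-3.7106643  -3.24625103  2.37835713]
576 [-6.5 -6.5 -8.  -7.5 -7.5 -8.   1.5 -6.  -7.5 -7.5 -8.  -8.  -8.  -6.5
 -6.5 -6.5 -7.  -7.  -7.  -7.5 -4.5  0.  -0.5]
603 [-9.  -9.  -9.  -9.  -9.  -9.  -8.5 -7.5 -9.  -9.  -8.5 -8.5 -9.  -9.
 -9.  -9.  -8.  -9.  -8.5 -9.  -9.  -9.  -9. ]
```

View pics/c6.png

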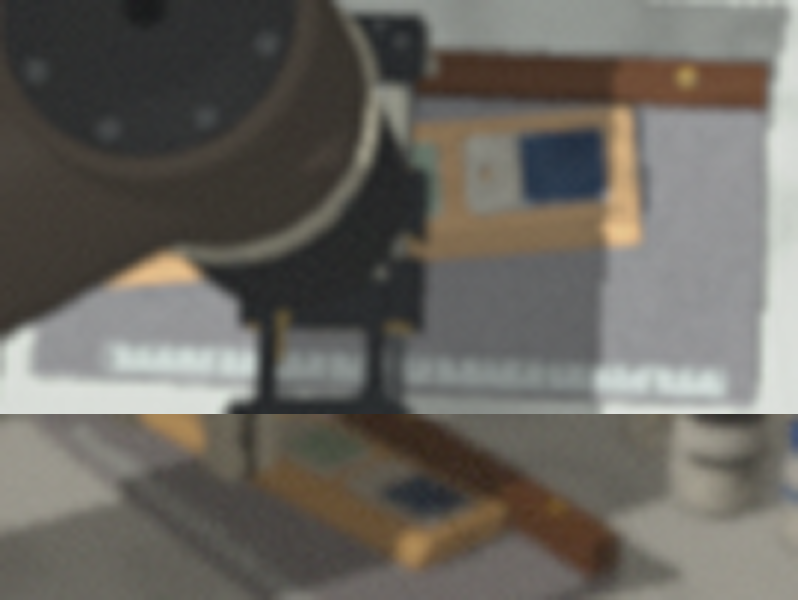

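The strip has yawed: its right end is at the fence while the left end lags, held by friction at the stop. I'll back off and push the bevel near the left end, about 70 mm further in +y, to square it.

Emit:
move_arm(
  deltas=[
    [-8, 0, 0, 0, 0, 0],
    [-10, 5, 0, 0, 0, 0],
    [-5, 20, 0, 0, 0, 0],
    [0, 28, 0, 0, 0, 0],
    [0, 14, 0, 0, 0, 0],
  ],
)

```text
t: 27.38
eef_pos: [0.4641, 0.1215, 0.2008]
ee_rot: [-3.139, 0.002, -1.591]
force: [0.4, -0.5, 0.8]
width: 0.0008
```

Emit:
move_arm(
  deltas=[
    [3, 4, -0.5, 0, 0, 0],
    [4, 0, -0.5, 0, 0, 0],
    [4, 0, 0, 0, 0, 0],
    [3, 0, 0, 0, 0, 0],
    [2, 0, 0, 0, 0, 0],
  ],
)

```text
t: 27.8
eef_pos: [0.4807, 0.1225, 0.1992]
ee_rot: [3.141, -0.0, -1.592]
force: [0.3, 0.7, 0.7]
width: 0.0004
```

Emit:
move_arm(
  deltas=[
    [2, 0, 0, 0, 0, 0],
    [2, 0, 0, 0, 0, 0],
    [2, 0, 0, 0, 0, 0],
    [1, 0, 0, 0, 0, 0],
    [0, 0, 0, 0, 0, 0],
  ],
)

```text
t: 28.22
eef_pos: [0.4876, 0.123, 0.1992]
ee_rot: [3.142, -0.0, -1.592]
force: [-0.9, 0.6, -0.0]
width: 0.0005
```

Emit:
move_arm(
  deltas=[
    [1.5, 0, 0, 0, 0, 0],
    [1.5, 0, 0, 0, 0, 0],
    [1.5, 0, 0, 0, 0, 0],
    [1.5, 0, 0, 0, 0, 0],
    [0, 0, 0, 0, 0, 0],
  ],
)

```text
t: 28.63
eef_pos: [0.4937, 0.1233, 0.1993]
ee_rot: [-3.141, 0.0, -1.591]
force: [0.4, 0.1, -0.5]
width: 0.0002
```

```bash
cat > strip.py <<'E'
from seg import *
# strip wood mask: hue-based; near edge (z .014) per world y
def near(t,ys,z=.014):
    h=cv2.cvtColor(t,cv2.COLOR_RGB2HSV); wood=((h[...,0]<22)&(h[...,0]>8)&(h[...,1]>75)&(h[...,2]>70)).astype(np.float32)
    out=[]
    for y in ys:
        xs=np.arange(440,580,.5); px=np.array([topix("top",np.array([x/1000,y/1000,z])) for x in xs]).astype(np.float32)
        m=cv2.remap(wood,px[:,0].reshape(1,-1),px[:,1].reshape(1,-1),cv2.INTER_LINEAR)[0]>.5
        out.append((y,xs[m][0] if m.any() else None))
    return out
E
python3 - <<'E'
from strip import *
t=arm.grab_frame("top"); np.save("top7.npy",t)
ys=list(range(-90,180,12))
for f in("top2","top6","top7"): print(f,[(y,float(x)) for y,x in near(np.load(f+".npy"),ys) if x])
E
```

```text
top2 [(-42, 536.5), (-30, 576.0), (-18, 533.0), (-6, 489.0), (6, 481.0), (18, 481.0), (30, 481.5), (42, 481.5), (54, 481.5), (66, 481.5), (78, 481.5), (90, 481.5), (102, 481.5), (114, 481.5), (126, 481.5), (138, 484.5)]
top6 [(-90, 571.5), (-78, 573.0), (-66, 506.0), (-54, 506.0), (-42, 503.0), (-30, 503.0), (-18, 503.0), (-6, 500.5), (6, 500.5), (18, 498.0), (30, 466.0), (138, 490.0), (150, 487.5), (162, 487.5)]
top7 [(-90, 570.5), (-78, 570.5), (-66, 503.0), (-54, 503.0), (-42, 503.0), (-30, 503.0), (-18, 503.0), (-6, 503.5), (6, 503.5), (18, 503.5), (30, 503.5), (42, 503.5), (54, 503.5), (66, 503.5), (78, 503.5), (90, 503.5), (102, 505.5)]
```

```bash
cat >> strip.py <<'E'
def fit(t,x0,z,ys,half=9):
    g=cv2.GaussianBlur(t.astype(np.float32),(0,0),.6); pts=[]
    for y in ys:
        xs=np.arange(x0-half,x0+half,.5); px=np.array([topix("top",np.array([x/1000,y/1000,z])) for x in xs]).astype(np.float32)
        p=cv2.remap(g,px[:,0].reshape(1,-1),px[:,1].reshape(1,-1),cv2.INTER_LINEAR)[0]
        e=np.linalg.norm(np.gradient(p,axis=0),axis=1); w=np.where(e>.6*e.max(),e,0); w[abs(xs-xs[e.argmax()])>3]=0
        pts.append((y,(w*xs).sum()/w.sum()))
    P=np.array(pts); ok=np.ones(len(P),bool)
    for _ in range(6):
        k=np.polyfit(P[ok,0],P[ok,1],1); r=abs(P[:,1]-np.polyval(k,P[:,0])); ok=r<max(1.2,np.median(r)*1.5)
    return np.round(k,4),ok.sum(),len(P),round(r[ok].std(),2)
E
python3 - <<'E'
from strip import *
t2=np.load("top2.npy");t7=np.load("top7.npy");t0=np.load("top0.npy")
print("strip t0",fit(t0,480,.014,range(-90,130,6)))
print("strip t2",fit(t2,480,.014,range(10,130,6)))
print("fence far top t0",fit(t0,594,.034,range(-120,170,6)),"t2",fit(t2,594,.034,range(-30,170,6)))
print("fence near top t2",fit(t2,570,.034,range(-30,150,6)))
print("bed front t0",fit(t0,440,.012,range(-100,160,6)), "t7",fit(t7,440,.012,range(-120,0,6)))
print("strip t7",fit(t7,504,.014,range(-60,95,6)), "far top",fit(t7,564,.026,range(-60,-10,4)),"fence t7 far",fit(t7,594,.034,range(-120,0,6)))
E
```

```text
strip t0 (array([2.190000e-02, 4.793122e+02]), np.int64(37), 37, np.float64(0.22))
strip t2 (array([1.05000e-02, 4.79668e+02]), np.int64(20), 20, np.float64(0.2))
fence far top t0 (array([4.83000e-02, 5.92109e+02]), np.int64(49), 49, np.float64(0.29)) t2 (array([4.920000e-02, 5.919118e+02]), np.int64(34), 34, np.float64(0.27))
fence near top t2 (array([4.750000e-02, 5.685419e+02]), np.int64(29), 30, np.float64(0.22))
bed front t0 (array([4.170000e-02, 4.335455e+02]), np.int64(31), 44, np.float64(0.24)) t7 (array([-1.7580e-01,  4.2678e+02]), np.int64(13), 20, np.float64(1.48))
strip t7 (array([1.800000e-03, 5.012095e+02]), np.int64(25), 26, np.float64(0.23)) far top (array([1.020000e-01, 5.714366e+02]), np.int64(8), 13, np.float64(0.26)) fence t7 far (array([3.770000e-02, 5.914586e+02]), np.int64(20), 20, np.float64(0.22))
```

Clean line fits: the fence face is x = 568.5 + 0.0475y, and the strip's near edge is now x = 501.2 + 0.002y. The target near edge is 506.5 + 0.0475y, so the left end needs about 11 mm more.

Emit:
move_arm(
  deltas=[
    [1.5, -0.2, 0, 0, 0, 0],
    [1.5, -0.2, 0, 0, 0, 0],
    [1.5, -0.1, 0, 0, 0, 0],
    [1.5, 0, 0, 0, 0, 0],
    [1, 0, 0, 0, 0, 0],
  ],
)

```text
t: 29.1
eef_pos: [0.5005, 0.1227, 0.1992]
ee_rot: [3.142, -0.0, -1.591]
force: [-0.9, 0.4, 0.3]
width: 0.0003
```

Emit:
move_arm(
  deltas=[
    [1, 0, 0, 0, 0, 0],
    [1, 0, 0, 0, 0, 0],
    [1, 0, 0, 0, 0, 0],
    [0, 0, 0, 0, 0, 0],
    [0, 0, 0, 0, 0, 0],
  ],
)

```text
t: 29.52
eef_pos: [0.5035, 0.1227, 0.1993]
ee_rot: [-3.141, 0.0, -1.591]
force: [-0.3, -0.1, -0.1]
width: 0.0005
```

```bash
python3 - <<'E'
from strip import *
t=arm.grab_frame("top"); np.save("top8.npy",t)
for x0 in (503,509): print("strip",fit(t,x0,.014,range(-60,95,6)))
print(near(t,range(-90,180,20)))
# right end y at z .026
g=line(t,"top",np.array([530.,-75.]),np.array([0,1.]),12,[(s,np.array([1.,-.0475])) for s in range(-15,20,4)],.026); print("right end",-75+g)
E
```

```text
strip (array([6.350000e-02, 5.041647e+02]), np.int64(26), 26, np.float64(0.23))
strip (array([5.990000e-02, 5.043659e+02]), np.int64(26), 26, np.float64(0.27))
[(-90, np.float64(570.5)), (-70, np.float64(500.5)), (-50, np.float64(503.0)), (-30, np.float64(503.0)), (-10, np.float64(506.0)), (10, np.float64(506.0)), (30, np.float64(509.0)), (50, np.float64(509.0)), (70, np.float64(509.0)), (90, np.float64(512.0)), (110, None), (130, None), (150, None), (170, None)]
right end [-77.5 -77.  -65.  -66.  -66.  -66.  -65.  -67.  -67.5]
```

The left end is now at the fence, and the right end still has about 3 mm to go. Moving back to mid-length (y about 48) for the final diagonal push along the fence normal.

Emit:
move_arm(
  deltas=[
    [-8, 0, 0, 0, 0, 0],
    [-8, -10, 0, 0, 0, 0],
    [-4, -25, 0, 0, 0, 0],
    [0, -25, 0, 0, 0, 0],
    [0, -12, 0, 0, 0, 0],
  ],
)

```text
t: 29.98
eef_pos: [0.4817, 0.0486, 0.1992]
ee_rot: [3.14, -0.0, -1.591]
force: [0.3, -0.2, 0.6]
width: 0.0006
```

Emit:
move_arm(
  deltas=[
    [3, 0, 0, 0, 0, 0],
    [4, -0.2, 0, 0, 0, 0],
    [4, -0.2, 0, 0, 0, 0],
    [3, -0.1, 0, 0, 0, 0],
    [1.5, 0, 0, 0, 0, 0],
  ],
)

```text
t: 30.4
eef_pos: [0.4994, 0.0508, 0.1992]
ee_rot: [3.141, -0.0, -1.591]
force: [-2.3, 0.4, 2.1]
width: 0.0004
```

Emit:
move_arm(
  deltas=[
    [0.6, 0, 0, 0, 0, 0],
    [0.6, 0, 0, 0, 0, 0],
    [0.6, -0.1, 0, 0, 0, 0],
    [0, 0, 0, 0, 0, 0],
    [0, 0, 0, 0, 0, 0],
  ],
)

```text
t: 30.82
eef_pos: [0.5006, 0.0502, 0.1992]
ee_rot: [3.142, 0.0, -1.591]
force: [-1.2, 1.3, 1.3]
width: 0.0007
```

Emit:
move_arm(
  deltas=[
    [0.6, 0, 0, 0, 0, 0],
    [0.6, 0, 0, 0, 0, 0],
    [0.6, -0.1, 0, 0, 0, 0],
    [0, 0, 0, 0, 0, 0],
    [0, 0, 0, 0, 0, 0],
  ],
)

```text
t: 31.23
eef_pos: [0.5025, 0.0499, 0.1992]
ee_rot: [3.142, -0.0, -1.591]
force: [-2.5, -0.9, 1.2]
width: 0.0005
```

Emit:
move_arm(
  deltas=[
    [0.6, 0, 0, 0, 0, 0],
    [0.6, 0, 0, 0, 0, 0],
    [0.6, -0.1, 0, 0, 0, 0],
    [0, 0, 0, 0, 0, 0],
    [0, 0, 0, 0, 0, 0],
  ],
)

```text
t: 31.65
eef_pos: [0.5042, 0.0498, 0.1992]
ee_rot: [3.141, -0.0, -1.591]
force: [-1.4, 0.3, 2.2]
width: 0.0004
```

```bash
python3 - <<'E'
from strip import *
t=arm.grab_frame("top"); np.save("top9.npy",t); st=arm.get_state(); print(st["eef_pos"],st["force"])
for x0 in (506,510): print("strip",fit(t,x0,.014,list(range(-60,20,5))+list(range(90,155,5))))
print(near(t,range(-90,180,12)))
print("fence far",fit(t,594,.034,range(-120,0,6)))
g=line(t,"top",np.array([530.,-75.]),np.array([0,1.]),12,[(s,np.array([1.,-.0475])) for s in range(-15,20,4)],.026); print("right end",-75+g)
E
```

```text
[0.5041959  0.04980039 0.19921602] [-2.95130232 -0.35541847  1.53476233]
strip (array([3.320000e-02, 5.093506e+02]), np.int64(21), 29, np.float64(0.29))
strip (array([3.790000e-02, 5.093639e+02]), np.int64(17), 29, np.float64(0.36))
[(-90, np.float64(571.5)), (-78, np.float64(509.0)), (-66, np.float64(506.0)), (-54, np.float64(508.5)), (-42, np.float64(508.5)), (-30, np.float64(509.0)), (-18, np.float64(511.5)), (-6, np.float64(511.5)), (6, np.float64(511.5)), (18, np.float64(514.5)), (30, np.float64(485.0)), (42, None), (54, None), (66, None), (78, None), (90, None), (102, None), (114, None), (126, None), (138, np.float64(518.0)), (150, np.float64(518.0)), (162, None), (174, None)]
fence far (array([3.740000e-02, 5.914319e+02]), np.int64(20), 20, np.float64(0.21))
right end [-79.5 -79.  -80.  -79.5 -66.  -64.5 -67.5 -68.  -68. ]
```

Still sliding freely and nearly parallel. Pushing on in small steps until the fence takes it.

Emit:
move_arm(
  deltas=[
    [0.6, 0, 0, 0, 0, 0],
    [0.6, 0, 0, 0, 0, 0],
    [0.6, -0.1, 0, 0, 0, 0],
    [0, 0, 0, 0, 0, 0],
    [0, 0, 0, 0, 0, 0],
  ],
)

```text
t: 32.12
eef_pos: [0.5055, 0.0497, 0.1991]
ee_rot: [3.14, -0.0, -1.591]
force: [-5.9, 1.0, 4.2]
width: 0.0006
```

Emit:
move_arm(
  deltas=[
    [0.5, 0, 0, 0, 0, 0],
    [0.4, 0, -0.2, 0, 0, 0],
    [0, 0, 0, 0, 0, 0],
    [0, 0, 0, 0, 0, 0],
    [0, 0, 0, 0, 0, 0],
  ],
)

```text
t: 32.53
eef_pos: [0.5057, 0.0497, 0.1991]
ee_rot: [3.139, -0.001, -1.592]
force: [-10.4, 2.4, 9.5]
width: 0.0005
```

It has stopped advancing at 10.4 N forward and 9.5 N down. One small increment, then check the alignment and the stop gap.

Emit:
move_arm(
  deltas=[
    [0.3, 0, 0, 0, 0, 0],
    [0, 0, 0, 0, 0, 0],
    [0, 0, 0, 0, 0, 0],
    [0, 0, 0, 0, 0, 0],
    [0, 0, 0, 0, 0, 0],
  ],
)

```text
t: 32.95
eef_pos: [0.5058, 0.0497, 0.199]
ee_rot: [3.138, -0.001, -1.592]
force: [-11.9, 3.7, 10.7]
width: 0.0006
```

```bash
python3 - <<'E'
from strip import *
t=arm.grab_frame("top");s=arm.grab_frame("side"); np.save("top10.npy",t); st=arm.get_state(); print(st["eef_pos"],st["force"])
ys=list(range(-60,20,5))+list(range(132,155,5))
for x0 in (508,512): print("strip",fit(t,x0,.014,ys))
g=line(t,"top",np.array([535.,-72.]),np.array([0,1.]),12,[(q,np.array([1.,-.0475])) for q in range(-15,20,4)],.026); print("right end",-72+g)
a=cv2.resize(t[140:205,135:270],(798,384),interpolation=cv2.INTER_CUBIC)
c=topix("side",np.array([.55,.03,.02])).astype(int); x,y=c[0]-65,c[1]-17
b=cv2.resize(s[y:y+36,x:x+133],(798,216),interpolation=cv2.INTER_CUBIC)
save(np.vstack([a,b]),"pics/c7.png")
# stop face from unobstructed frame
t0=np.load("top0.npy")
for z in (.012,.034):
  g=line(t0,"top",np.array([545.,176.]),np.array([0,1.]),14,[(q,np.array([1.,-.0475])) for q in range(-30,22,4)],z); print(z,176+g)
E
```

```text
[0.50583103 0.04967687 0.19904817] [-12.14406964   2.93949445  10.70998274]
strip (array([3.270000e-02, 5.107401e+02]), np.int64(20), 21, np.float64(0.3))
strip (array([4.310000e-02, 5.109848e+02]), np.int64(20), 21, np.float64(0.22))
right end [-79.5 -80.  -79.5 -66.5 -68.5 -66.  -65.  -68.  -68. ]
0.012 [172.5 174.  174.  174.5 170.5 171.  172.5 172.5 172.5 173.5 173.  173.5
 171.5]
0.034 [167.5 168.5 168.5 165.5 167.  167.  167.5 168.  168.  167.5 168.  165.
 167. ]
```

View pics/c7.png

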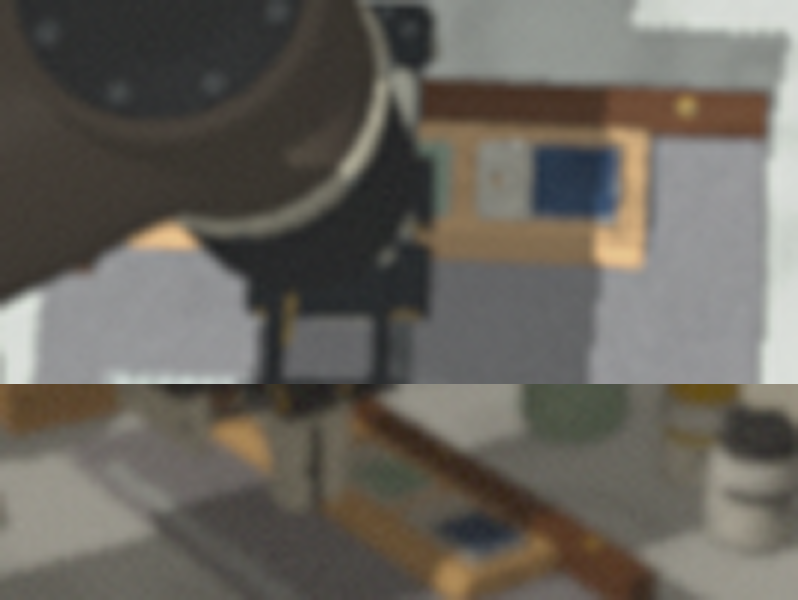

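```bash
python3 - <<'E'
from strip import *
def prof(t,x0s,y0,y1,z):
    g=cv2.GaussianBlur(t.astype(np.float32),(0,0),.5); out=[]
    for x0 in x0s:
        ys=np.arange(y0,y1,.5); px=np.array([topix("top",np.array([(x0-.0475*0)/1000,y/1000,z])) for y in ys]).astype(np.float32)
        p=cv2.remap(g,px[:,0].reshape(1,-1),px[:,1].reshape(1,-1),cv2.INTER_LINEAR)[0]
        q=p[:,0]-p[:,2]  # red-blue: wood high, grey ~0
        d=abs(np.gradient(q)); k=d.argmax(); w=d*(abs(ys-ys[k])<4); out.append((w*ys).sum()/w.sum())
    return np.round(out,1)
t10=np.load("top10.npy");t0=np.load("top0.npy");t3=np.load("top2.npy")
xs=[515,520,525,530,560,566]
print("strip right end now z.026",xs,prof(t10,xs,-90,-66,.026), "z.019",prof(t10,xs,-90,-66,.019))
print("strip t0 right", prof(t0,[485,490,500,510,520,530],-122,-100,.026),"left",prof(t0,[485,490,500,510,520,530],128,152,.026))
xs=[505,510,520,530,540,550,560,565]
for z in (.012,.034): print("stop face t0",z,xs,prof(t0,xs,160,186,z))
print("bed right t0",[ -130+v for v in line(t0,"top",np.array([500.,-130.]),np.array([0,1.]),14,[(q,np.array([1.,0])) for q in range(-50,50,10)],.012)])
E
```

```text
strip right end now z.026 [515, 520, 525, 530, 560, 566] [-78.8 -79.7 -79.8 -68.  -82.  -82.1] z.019 [-79.  -78.9 -79.4 -79.8 -68.6 -81.4]
strip t0 right [-106.4 -106.5 -107.9 -109.  -108.6 -109.1] left [139.2 139.8 140.3 140.4 141.1 140.6]
stop face t0 0.012 [505, 510, 520, 530, 540, 550, 560, 565] [176.8 179.8 179.6 179.8 177.8 178.3 178.5 178.2]
stop face t0 0.034 [505, 510, 520, 530, 540, 550, 560, 565] [173.5 174.  174.  172.4 172.2 172.8 173.5 171.2]
bed right t0 [np.float64(-131.0), np.float64(-133.5), np.float64(-139.0), np.float64(-144.0), np.float64(-132.5), np.float64(-134.0), np.float64(-133.5), np.float64(-134.0), np.float64(-136.0), np.float64(-136.0)]
```

The top and side crops show the strip flush along the fence. The numbers put its right end at y = -79.5, where -74 is expected against the stop, so about 5-6 mm of stop gap has opened during the squaring. I'll back off and push the end again, now guided by the fence.

Emit:
move_arm(
  deltas=[
    [-5, 0, 0, 0, 0, 0],
    [-8, 0, 10, 0, 0, 0],
    [-2, -10, 20, 0, 0, 0],
    [0, -30, 10, 0, 0, 0],
    [3, -38, 0, 0, 0, 0],
  ],
)

```text
t: 33.47
eef_pos: [0.4967, -0.0272, 0.2418]
ee_rot: [-3.135, 0.002, -1.587]
force: [1.4, -0.2, 0.1]
width: 0.0006
```

Emit:
move_arm(
  deltas=[
    [8, -36, 0, 0, 0, 0],
    [10, -28, 0, 0, 0, 0],
    [10, -16, 0, 0, 0, 0],
    [8, -4, 0, 0, 0, 0],
    [0, 0, 0, 0, 0, 0],
  ],
)

```text
t: 33.88
eef_pos: [0.533, -0.1132, 0.2391]
ee_rot: [-3.14, -0.0, -1.593]
force: [0.3, 0.6, 0.7]
width: 0.0004
```

Emit:
move_arm(
  deltas=[
    [0, 0, -15, 0, 0, 0],
    [0, 0, -15, 0, 0, 0],
    [0, 0, -9, 0, 0, 0],
    [0, 0, -4, 0, 0, 0],
    [0, 0, 0, 0, 0, 0],
  ],
)

```text
t: 34.3
eef_pos: [0.5311, -0.1116, 0.1952]
ee_rot: [3.14, -0.0, -1.59]
force: [0.7, -0.5, -0.4]
width: 0.0003
```

Emit:
move_arm(
  deltas=[
    [0, 5, 0, 0, 0, 0],
    [0, 6, 0, 0, 0, 0],
    [0, 5, 0, 0, 0, 0],
    [0, 3, 0, 0, 0, 0],
    [0, 2, 0, 0, 0, 0],
  ],
)

```text
t: 34.72
eef_pos: [0.5314, -0.0905, 0.1966]
ee_rot: [-3.141, 0.0, -1.59]
force: [0.3, 0.1, -0.2]
width: 0.0003
```

Emit:
move_arm(
  deltas=[
    [0, 1.5, 0, 0, 0, 0],
    [0, 1.5, 0, 0, 0, 0],
    [0, 1.5, 0, 0, 0, 0],
    [0, 1, 0, 0, 0, 0],
    [0, 0, 0, 0, 0, 0],
  ],
)

```text
t: 35.13
eef_pos: [0.5313, -0.0856, 0.1961]
ee_rot: [-3.142, 0.0, -1.591]
force: [-0.4, -1.2, 0.7]
width: 0.0006
```

Emit:
move_arm(
  deltas=[
    [0, 1, 0, 0, 0, 0],
    [0, 1, 0, 0, 0, 0],
    [0, 0.7, 0, 0, 0, 0],
    [0, 0, 0, 0, 0, 0],
    [0, 0, 0, 0, 0, 0],
  ],
)

```text
t: 35.55
eef_pos: [0.5313, -0.0833, 0.1961]
ee_rot: [3.141, -0.0, -1.591]
force: [0.5, -3.7, 1.0]
width: 0.0005
```

Emit:
move_arm(
  deltas=[
    [0, 0.6, 0, 0, 0, 0],
    [0, 0.6, 0, 0, 0, 0],
    [0, 0.4, 0, 0, 0, 0],
    [0, 0, 0, 0, 0, 0],
    [0, 0, 0, 0, 0, 0],
  ],
)

```text
t: 35.97
eef_pos: [0.531, -0.0828, 0.1961]
ee_rot: [3.14, -0.002, -1.591]
force: [1.5, -13.1, 0.1]
width: 0.0008
```

At the stop again: 13 N at y = -82.8, and about -83 was expected at this x from the first contact. Back off and look at the numbers.

Emit:
move_arm(
  deltas=[
    [0, -4, 0, 0, 0, 0],
    [0, -10, 0, 0, 0, 0],
    [0, -6, 15, 0, 0, 0],
    [-10, 0, 20, 0, 0, 0],
    [-20, 0, 10, 0, 0, 0],
  ],
)

```text
t: 36.38
eef_pos: [0.5031, -0.1018, 0.2424]
ee_rot: [-3.139, 0.0, -1.591]
force: [1.2, 0.9, 0.7]
width: 0.0004
```

```bash
python3 - <<'E'
from strip import *
t=arm.grab_frame("top"); np.save("top11.npy",t); st=arm.get_state(); print(st["eef_pos"])
for x0 in (508,512): print("strip",fit(t,x0,.014,range(-60,150,6)))
print([(y,float(x)) for y,x in near(t,range(-90,180,12)) if x])
for x0 in (567,571): print("far",fit(t,x0,.026,range(-60,60,5)))
E
```

```text
[ 0.49865378 -0.1019863   0.24324023]
strip (array([4.66000e-02, 5.10285e+02]), np.int64(26), 35, np.float64(0.2))
strip (array([4.870000e-02, 5.103164e+02]), np.int64(22), 35, np.float64(0.17))
[(-66, 492.0), (-54, 509.5), (-42, 508.5), (-30, 511.5), (-18, 511.5), (-6, 511.5), (6, 511.5), (18, 511.5), (30, 514.5), (42, 514.5), (54, 514.5), (66, 514.5), (78, 515.0)]
far (array([-1.198000e-01,  5.654839e+02]), np.int64(13), 24, np.float64(0.74))
far (array([-1.650000e-02,  5.704221e+02]), np.int64(24), 24, np.float64(2.1))
```

The strip is parallel to the fence (0.047-0.049 against 0.0475) and against the stop. Back to mid-length of the bevel for the final push.

Emit:
move_arm(
  deltas=[
    [-10, 15, 0, 0, 0, 0],
    [-6, 32, 0, 0, 0, 0],
    [0, 38, 0, 0, 0, 0],
    [0, 36, 0, 0, 0, 0],
    [0, 22, 0, 0, 0, 0],
  ],
)

```text
t: 36.85
eef_pos: [0.4852, 0.0438, 0.2413]
ee_rot: [-3.141, 0.001, -1.59]
force: [0.1, 1.2, 0.5]
width: 0.0
```

Emit:
move_arm(
  deltas=[
    [0, 8, -10, 0, 0, 0],
    [0, 0, -15, 0, 0, 0],
    [0, 0, -12, 0, 0, 0],
    [0, 0, -6, 0, 0, 0],
    [0, 0, 0, 0, 0, 0],
  ],
)

```text
t: 37.27
eef_pos: [0.4847, 0.0493, 0.1967]
ee_rot: [3.139, -0.001, -1.591]
force: [-0.4, -0.1, -0.5]
width: 0.0004
```

Emit:
move_arm(
  deltas=[
    [4, 0.5, 1.5, 0, 0, 0],
    [5, 0, 0, 0, 0, 0],
    [5, 0, 0, 0, 0, 0],
    [3, 0, 0, 0, 0, 0],
    [0, 0, 0, 0, 0, 0],
  ],
)

```text
t: 37.68
eef_pos: [0.5033, 0.0501, 0.2]
ee_rot: [-3.14, 0.001, -1.592]
force: [-0.2, 0.3, 0.4]
width: 0.0006
```

Emit:
move_arm(
  deltas=[
    [0.7, 0, 0, 0, 0, 0],
    [0.7, 0, 0, 0, 0, 0],
    [0.5, 0, 0, 0, 0, 0],
    [0, 0, 0, 0, 0, 0],
    [0, 0, 0, 0, 0, 0],
  ],
)

```text
t: 38.1
eef_pos: [0.5041, 0.0501, 0.1996]
ee_rot: [3.142, -0.0, -1.591]
force: [0.2, -0.4, -0.5]
width: 0.0004
```

Emit:
move_arm(
  deltas=[
    [0.7, 0, 0, 0, 0, 0],
    [0.7, 0, 0, 0, 0, 0],
    [0.6, 0, 0, 0, 0, 0],
    [0, 0, 0, 0, 0, 0],
    [0, 0, 0, 0, 0, 0],
  ],
)

```text
t: 38.52
eef_pos: [0.5056, 0.05, 0.1994]
ee_rot: [3.14, -0.0, -1.591]
force: [-5.1, 0.8, 3.0]
width: 0.0007
```

Emit:
move_arm(
  deltas=[
    [0.5, 0.1, -0.1, 0, 0, 0],
    [0.4, 0.1, -0.2, 0, 0, 0],
    [0.2, 0, 0, 0, 0, 0],
    [0, 0, 0, 0, 0, 0],
    [0, 0, 0, 0, 0, 0],
  ],
)

```text
t: 38.93
eef_pos: [0.506, 0.05, 0.1993]
ee_rot: [3.139, -0.001, -1.592]
force: [-10.2, 2.7, 11.0]
width: 0.0005
```

Tool is pushing slightly in -y (2.7 N); biasing it to +y, toward the stop, with a little more forward.

Emit:
move_arm(
  deltas=[
    [0.3, 0.3, 0, 0, 0, 0],
    [0.2, 0.3, 0, 0, 0, 0],
    [0, 0, 0, 0, 0, 0],
    [0, 0, 0, 0, 0, 0],
    [0, 0, 0, 0, 0, 0],
  ],
)

```text
t: 39.35
eef_pos: [0.5062, 0.0502, 0.1993]
ee_rot: [3.138, -0.002, -1.592]
force: [-11.0, -0.6, 13.5]
width: 0.0008
```

```bash
python3 - <<'E'
from strip import *
t=arm.grab_frame("top"); np.save("top12.npy",t); st=arm.get_state(); print(st["t"],st["eef_pos"],st["force"])
def end(t,xs,z=.026):
    g=cv2.GaussianBlur(t.astype(np.float32),(0,0),.5); out=[]
    for x0 in xs:
        ys=np.arange(-88,-69,.5); px=np.array([topix("top",np.array([x0/1000,y/1000,z])) for y in ys]).astype(np.float32)
        p=cv2.remap(g,px[:,0].reshape(1,-1),px[:,1].reshape(1,-1),cv2.INTER_LINEAR)[0]; q=p[:,0]-p[:,2]
        d=abs(np.gradient(q));k=d.argmax();w=d*(abs(ys-ys[k])<4); out.append(round(float((w*ys).sum()/w.sum()),1))
    return out
xs=[513,517,521,525,562,565]
print("before",end(np.load("top10.npy"),xs),"now",end(t,xs))
for x0 in (508,512): print("strip",fit(t,x0,.014,list(range(-60,20,5))+list(range(132,155,5))))
try:
  for n in ("plain_tile_center",): print(arm.masks_of(n,"top")[0]["xy"])
except Exception as e: print(e)
E
```

```text
39.4 [0.50614948 0.05018379 0.1992882 ] [-10.71520685  -0.34089006  11.93931941]
before [-79.0, -78.9, -79.4, -79.8, -82.1, -81.2] now [-73.8, -73.6, -74.1, -73.8, -75.9, -76.4]
strip (array([3.350000e-02, 5.106451e+02]), np.int64(21), 21, np.float64(0.26))
strip (array([4.400000e-02, 5.109145e+02]), np.int64(21), 21, np.float64(0.21))
[310.4, 218.3]
```

The right end is now at y = -74, as expected at the stop (it was -79.5). The strip is parallel within measurement, the push is about 11 N forward and 12 N down, and the plain tile has not moved. Handing in.

```bash
python3 - <<'E'
from station import arm
print(arm.job_done()); s=arm.get_state(); print(s["t"],s["eef_pos"],s["force"])
E
```

```text
the job is handed in; nothing more can be done
None
the job is handed in; nothing more can be done
```

I laid the amber, green and blue tiles in recesses a, b and c, slid the strip against the stop and fence, and handed in at t = 39.4 s, still pushing on the bevel. No verdict was reported.

**First push went wrong:** it yawed the strip and left a stop gap of about 5–6 mm. I squared the strip from its left end and pushed its right end back to the stop, where it stopped at 13 N. Then I made the final push on the bevel.

**Last checks:**
- **Push:** about 11 N into the fence and 12 N down, with almost nothing sideways.
- **Stop:** the strip's right end was at y = −74 mm, which is where it should be against the stop.
- **Fence:** before the final push, line fits put the strip parallel to the fence. With the arm pressing and partly hiding it, the fits disagreed with each other: 0.034 and 0.044 slope against the fence's 0.048. That is within the 0.02 rad limit but not tight.
- **Tiles:** blue and green still looked flat in their recesses in the last picture I viewed. Amber was last clearly seen in its recess earlier, during the first slide, because the gripper hid it afterwards. I viewed no picture after the final push.
- **Plain tile and bystanders:** the plain tile showed within 1.5 pixels (about 4 mm) of its start, which is about the noise. I did not measure the jars, cup or tape at the end; the arm showed no contact with any of them.

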